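Pack the clip cups into the card-index tray

TASK

Pack the empty clip cups away in the card-index tray. First draw the tray's follower block all the way back; then nest every clip cup on the desk, upright and fully home, into one single stack standing on the tray floor between the follower and the tray's far end plate; last, slide the follower fully forward to its stop to pen the stack in. Leave everything else on the desk where it stands.

Things in the scene. Friction and masses are not known exactly. Their poses are not given: they have to be found in the camera images.
- tray: open grey steel card-index tray fixed to the desk, 290 mm (its x) x 110 mm (its y); floor 4 thick, side walls to 24 high, end plates to 40 high, walls 5 thick. Origin: centre of its underside; its x axis runs along the tray towards the far end plate, away from the robot (turned up to 0.3 rad either way), z up
- bay (a point): centre of the bay that stays free when the follower is fully forward: on the tray floor, 42 mm from the inner face of the far end plate and 42 from the face of the closed follower, mid-width (inner width 100); axes as the tray
- follower (a joint): position of the follower block along the tray, m: 0 = fully forward at its stop (towards the far end plate, tray +x), 0.10 = drawn all the way back at the rear stop (towards tray -x, the robot); starts between 0 and 0.03; friction about 2.5 N; stays where it is left
- follower_knob (a point): middle of the follower's black upright knob, 22 mm across, 26 high (from 13 below to 13 above this point), 60 above the desk; the follower is a dark steel plate 92 wide standing 61 above the desk, its knob 58 behind its face.
- cup0: empty aluminium clip cup (None if absent), 46 mm high: straight collar 64 across (z 28 to 46; mouth 57 across, wall 3.5) over a body tapering from 54 to a 42 mm foot; 50-80 g. Origin: centre of its underside, z up through the mouth. Nested, collar sits on rim: each 18 mm higher than the one below, 1.5 radial play
- cup1: empty aluminium clip cup (None if absent), 46 mm high: straight collar 64 across (z 28 to 46; mouth 57 across, wall 3.5) over a body tapering from 54 to a 42 mm foot; 50-80 g. Origin: centre of its underside, z up through the mouth. Nested, collar sits on rim: each 18 mm higher than the one below, 1.5 radial play
- cup2: empty aluminium clip cup (None if absent), 46 mm high: straight collar 64 across (z 28 to 46; mouth 57 across, wall 3.5) over a body tapering from 54 to a 42 mm foot; 50-80 g. Origin: centre of its underside, z up through the mouth. Nested, collar sits on rim: each 18 mm higher than the one below, 1.5 radial play
- cup3: empty aluminium clip cup (None if absent), 46 mm high: straight collar 64 across (z 28 to 46; mouth 57 across, wall 3.5) over a body tapering from 54 to a 42 mm foot; 50-80 g. Origin: centre of its underside, z up through the mouth. Nested, collar sits on rim: each 18 mm higher than the one below, 1.5 radial play
- cup4: empty aluminium clip cup (None if absent), 46 mm high: straight collar 64 across (z 28 to 46; mouth 57 across, wall 3.5) over a body tapering from 54 to a 42 mm foot; 50-80 g. Origin: centre of its underside, z up through the mouth. Nested, collar sits on rim: each 18 mm higher than the one below, 1.5 radial play
- cup5: empty aluminium clip cup (None if absent), 46 mm high: straight collar 64 across (z 28 to 46; mouth 57 across, wall 3.5) over a body tapering from 54 to a 42 mm foot; 50-80 g. Origin: centre of its underside, z up through the mouth. Nested, collar sits on rim: each 18 mm higher than the one below, 1.5 radial play
- stamp: a small hand stamp: black block 46 x 30 x 26 with a wooden knob on a stem, 70 high (sizes in mm; origin centre of its underside); not part of the job, leave it
- inkpad: a flat steel ink-pad tin, 62 x 46 x 18 (sizes in mm; origin centre of its underside); not part of the job, leave it
- stapler: a desk stapler, 150 long, 45 high (sizes in mm; origin centre of its underside); not part of the job, leave it
- penpot: a straight dark steel pen pot, 76 across, 100 high, with pens standing to 155 (sizes in mm; origin centre of its underside); not part of the job, leave it
- mug: a white ceramic mug with a handle, 82 across, 95 high (sizes in mm; origin centre of its underside); not part of the job, leave it
- tape: a desk tape dispenser, 150 x 60, about 80 high (sizes in mm; origin centre of its underside); not part of the job, leave it
Not all that is in view belongs to the job. What is shaped like the cup2 but green is not meant.

How it is judged:
On the way, in this order (a step that is already met when the one before it is completed fails the run):
1. the follower is drawn all the way back to its rear stop (over 0.094) (value of joint follower above 0.094 m), for 0.2 s.
2. every cup present is nested upright in one stack on the tray floor, ahead of the follower, at rest (angle between each of cup0, cup1, cup2, cup3, cup4, cup5's own z axis and vertical below 0.12 rad and z of cup0 in the frame of bay between -0.003 and 0.096 m and horizontal distance between each of cup1, cup2, cup3, cup4, cup5 and cup0 below 0.009 m and z of cup1 in the frame of bay between -0.003 and 0.096 m and z of cup2 in the frame of bay between -0.003 and 0.096 m and z of cup3 in the frame of bay between -0.003 and 0.096 m and z of cup4 in the frame of bay between -0.003 and 0.096 m and z of cup5 in the frame of bay between -0.003 and 0.096 m and linear speed of each of cup0, cup1, cup2, cup3, cup4, cup5 below 0.03 m/s and x of cup0 in the frame of bay between -0.09 and 0.018 m and y of cup0 in the frame of bay between -0.03 and 0.03 m), for 0.3 s.
At the end, for the whole second after the job is handed in: every cup present is upright (within 0.12 rad) and nested in one stack (axes within 9 mm of one another) standing on the tray floor in the bay (its centre within 18 mm along and 30 mm across the tray of the bay's centre), at rest; the follower is within 5 mm of its forward stop (angle between each of cup0, cup1, cup2, cup3, cup4, cup5's own z axis and vertical below 0.12 rad and z of cup0 in the frame of bay between -0.003 and 0.096 m and horizontal distance between each of cup1, cup2, cup3, cup4, cup5 and cup0 below 0.009 m and z of cup1 in the frame of bay between -0.003 and 0.096 m and z of cup2 in the frame of bay between -0.003 and 0.096 m and z of cup3 in the frame of bay between -0.003 and 0.096 m and z of cup4 in the frame of bay between -0.003 and 0.096 m and z of cup5 in the frame of bay between -0.003 and 0.096 m and linear speed of each of cup0, cup1, cup2, cup3, cup4, cup5 below 0.03 m/s and x of cup0 in the frame of bay between -0.018 and 0.018 m and y of cup0 in the frame of bay between -0.03 and 0.03 m and value of joint follower below 0.005 m); the robot touches nothing.
It fails at once if a bystander (stamp, ink pad, stapler, pen pot, mug, tape dispenser) is shifted by more than 5 cm (distance of any of stamp, inkpad, stapler, penpot, mug, tape from where it was at the start of the episode above 0.05 m).
It fails at once if a bystander is knocked over (angle between any of stamp, inkpad, stapler, penpot, mug, tape's own z axis and vertical above 0.5 rad).
Of cup1, cup2, cup3, cup4, cup5 only 3 to 5 are there at a start; the rules pass over those that are not, and their reading is None.
At some moment in a run one of cup0, cup1, cup2, cup3, cup4, cup5 may be knocked a few centimetres aside while the robot is not near it.
It also fails if it takes over 210 s, if anything falls off the work surface, if the arm or the gripper's body presses on something with over 40 N, if the wrist force passes 120 N, or if a joint passes its speed limit or range.

ROBOT

A 7-joint arm with a two-finger parallel gripper is mounted at the origin on the work surface. World frame = base frame: x ahead of the robot, y to its left, z up, the work surface at z = 0. Lengths are in m, angles in rad, forces in N, time in s.
With the tool pointing down it reaches from about 0.4 to 0.85 m from the base axis. Payload 10.4 kg.
Tool frame: the origin (TCP) lies at the very end of the fingers, on their centre line; the grasp point (between the pads) lies 19 mm behind it; z points along the fingers, y is the line along which they close (so a half turn about z gives the same grasp; the last joint's range is limited). The gripper opens to 85 mm and grips with 20 to 120 N. Pads are 22 mm wide; open, the fingers measure 114 mm over their backs; the gripper's body (76 mm by 85 mm) begins 54 mm behind the grasp point. The pads swing forward as they close: fully open they stand 13 mm farther back than shut.
Start: joints at [-1.155, 0.332, -0.065, 1.46, 0.022, 1.35, -0.088], TCP at [0.266, 0.566, 0.199] pointing down, gripper open.
Joint ranges: [-2.6, 2.6], [-0.5, 2.12], [-1.47, 1.34], [0.16, 2.42], [-1.27, 4.41], [0.06, 2.06], [-2.6, 2.6]. Speed limits (rad/s): [2.22, 2.22, 2.79, 2.79, 3.14, 3.14, 3.14].

INTERFACE

Orientations are given as a unit quaternion [x, y, z, w].
In Python, from workcell import * gives the robot as it stands. The module is installed in compiled form; this text tells all that it offers.
- The arm moves only by the tool carry_out, never from a script. Its argument "motion" is a list of rows, each an object with "xyz": the shift along the tool's x, y, z in m, a list of three; "angular": the turn, a rotation vector about the tool's x, y, z in degrees, a list of three. A call has 1 to 12 rows; each row is the pose to reach, as a shift and turn from the pose commanded when the call began, along the tool's axes at that moment; what a row does not reach only later rows make up. A row lasts 1/10 s, in which the tool goes at most 50 mm and 8.59 degrees, less where a joint would pass 70% of its speed; a pose out of reach is approached as far as the arm can. A call with a gripper value outside its range is refused whole. "hand" is the opening, from 0 (shut) to 1 (fully open), set as the call begins (left out, the last holds). The fingers move at their own pace and stop on an object; "grip_force" is the grip in N (left out, the last holds). Time passes only in rows, so rows that repeat a pose let the fingers close. It gives the time, the measured TCP pose, the force, the opening and the grip force at its end, in the units of the state.
- get_obs(): the state, without advancing time (a new reading comes with each control period).
- camera(name): name is "scene" or "top"; returns a dict with "img" (384x512x3 uint8, red, green, blue), "fx", "fy", "cx", "cy" (pixels), "extrinsics" (4x4, takes a point from camera to world coordinates). Camera axes: x right, y up, looking along -z (the intrinsics and any distortion apply to the point x, -y, -z); pixel columns grow to the right and rows downward; lengths in m; the calibration is good to about 2 mm. A picture is of the moment at which its call begins. There is no depth.
- hand_in(): hands the job in; it is judged then, once.
The state is a dict: "clock": time; "joint_pos": joint angles; "joint_velocities": joint speeds; "tau": joint torques, N m; "position": TCP position; "ee_rot": TCP orientation; "ft_force": force on the tool from outside, world axes, zero at the start; "torque": the same for the moment, N m; "grip_width": opening from 0.0 (shut) to 1.0 (fully open); "grasp_force": force on a finger pad.
Only numpy, scipy, OpenCV 4.12 (cv2) and the standard library are available. Lean on these libraries where they do the work, as an engineer would, in place of code of your own. Each camera call takes 0.05 s, during which the arm holds its last target. There are 200 camera calls.

## Working session

There is one attempt and no reset: what is moved stays moved. The work goes in short steps, Python scripts to look and compute and a tool call to move; the robot and the scene stay as the last step left them, time stands still between calls to the robot, and variables do not carry over. Pictures are saved under pics/ and viewed, at most 14 in all, crops included, and the job is handed in when it is done.

Besides the shell and the picture viewer there is one more tool, called after ">>>" by a JSON object that holds its "api" and its "payload". carry_out: Moves the arm, as the interface text tells. Its arguments: {"type":"object","properties":{"motion":{"type":"array"},"hand":{"type":"number"},"grip_force":{"type":"number"}},"required":["motion"]}

```bash
mkdir -p pics; python3 - <<'E'
from workcell import *
import cv2,numpy as np
for n in("scene","top"):
    c=camera(n); cv2.imwrite(f"pics/{n}0.png",cv2.resize(c["img"][:,:,::-1],(768,576),interpolation=cv2.INTER_CUBIC)); print(n,c["fx"],c["fy"],c["cx"],c["cy"],{k:v for k,v in c.items() if k not in("img",)}.keys());print(np.round(c["extrinsics"],4))
o=get_obs();print({k:np.round(v,3) for k,v in o.items()})
E
```

```text
scene 485.4700053629392 485.4700053629392 269.03932510296926 186.8305948075146 dict_keys(['fx', 'fy', 'cx', 'cy', 'extrinsics'])
[[ 0.8449 -0.4319  0.3157  0.9994]
 [ 0.5347  0.6619 -0.5254 -0.6393]
 [ 0.0179  0.6127  0.7901  1.1213]
 [ 0.      0.      0.      1.    ]]
top 348.45887652089607 348.45887652089607 260.69167505967675 187.4159921483316 dict_keys(['fx', 'fy', 'cx', 'cy', 'extrinsics'])
[[-0.0064  0.9954 -0.0956  0.5008]
 [-0.9986 -0.0114 -0.0517  0.0579]
 [-0.0525  0.0951  0.9941  0.7931]
 [ 0.      0.      0.      1.    ]]
{'clock': np.float64(0.1), 'joint_pos': array([-1.155,  0.333, -0.065,  1.461,  0.022,  1.35 , -0.088]), 'joint_velocities': array([ 0.001,  0.   , -0.001, -0.001,  0.002, -0.001,  0.   ]), 'tau': array([ 1.0000e-03, -6.2675e+01,  4.9000e-02, -3.9243e+01,  1.6000e-02,
        7.0000e-03,  0.0000e+00]), 'position': array([0.265, 0.565, 0.198]), 'ee_rot': array([ 0.218,  0.976, -0.001, -0.   ]), 'ft_force': array([0.659, 0.277, 0.435]), 'torque': array([ 0.037,  0.018, -0.007]), 'grasp_force': np.float64(0.0), 'grip_width': np.float64(1.003)}
```

View pics/top0.png

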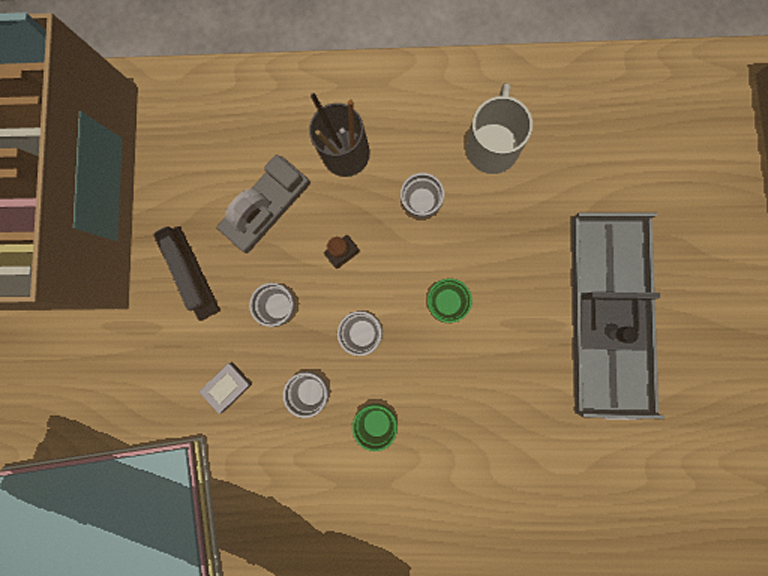

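View pics/scene0.png

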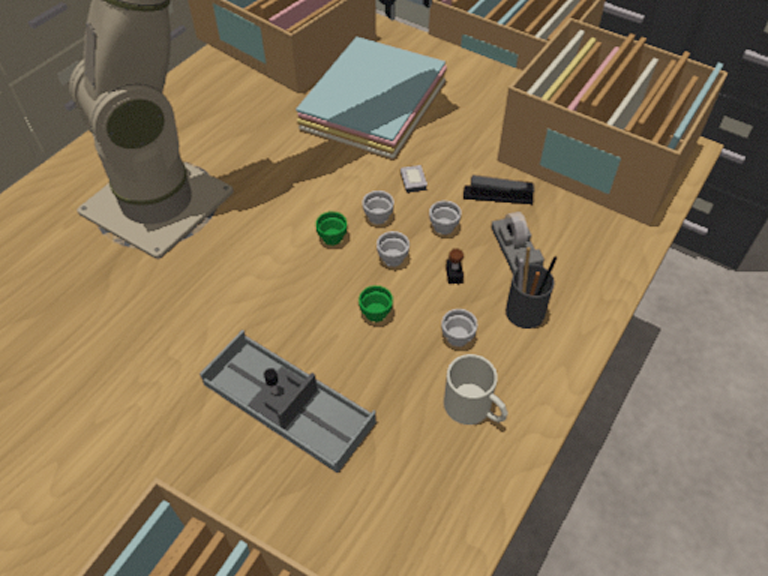

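Top view (768x576): 4 metal cups at about (422,195), (273,304), (360,332), (306,393), two green decoys; tray at right (575-660, 213-417), knob near (628,334). I'll locate everything.

```bash
cat > h.py <<'E'
from workcell import *
import cv2,numpy as np
from scipy.spatial.transform import Rotation as R
def ray(c,u,v,z):
    E=c["extrinsics"];d=E[:3,:3]@np.array([(u-c["cx"])/c["fx"],-(v-c["cy"])/c["fy"],-1.])
    return (E[:3,3]+d*(z-E[2,3])/d[2])[:2]
def pix(c,p):
    E=c["extrinsics"];q=E[:3,:3].T@(np.asarray(p,float)-E[:3,3]);return np.array([c["cx"]+c["fx"]*q[0]/-q[2],c["cy"]+c["fy"]*q[1]/q[2]])
def cups(c,rng=(150,180)):
    """grey blobs -> outer contour (mostly rim) , cast to rim plane, min circle"""
    hsv=cv2.cvtColor(c["img"],cv2.COLOR_RGB2HSV)
    m=((hsv[...,1]<60)&(hsv[...,2]>110)).astype(np.uint8)
    m=cv2.morphologyEx(m,cv2.MORPH_CLOSE,np.ones((3,3)))
    out=[]
    for k in cv2.findContours(m,cv2.RETR_EXTERNAL,cv2.CHAIN_APPROX_NONE)[0]:
        a=cv2.contourArea(k)
        if 300<a<1500:
            P=np.array([ray(c,u,v,.046) for u,v in k[:,0]]).astype(np.float32)
            (x,y),r=cv2.minEnclosingCircle(P); e=cv2.fitEllipse(P)
            out.append((k[:,0].mean(0).round(0).tolist(),a,np.round([x,y,r],4).tolist(),np.round(e[0],4).tolist(),np.round(e[1],4).tolist()))
    return out
def st():
    o=get_obs();return o["position"],R.from_quat(o["ee_rot"]),o
E
python3 - <<'E'
from h import *
for n in("top","scene"):
    c=camera(n)
    print(n)
    for x in cups(c):print(*x)
    g=c["img"]
    if n=="top": cv2.imwrite("pics/tray.png",cv2.resize(g[130:290,360:460,::-1],None,fx=3.7,fy=3.7,interpolation=cv2.INTER_CUBIC))
    else: cv2.imwrite("pics/tray_s.png",cv2.resize(g[215:320,125:260,::-1],None,fx=5,fy=5,interpolation=cv2.INTER_CUBIC))
E
```

```text
top
[105.0, 309.0] 564.5 [0.305, 0.4404, 0.0574] [0.3143, 0.4212] [0.0417, 0.1188]
[203.0, 263.0] 656.0 [0.4121, 0.2212, 0.0319] [0.4122, 0.221] [0.0613, 0.0616]
[149.0, 259.0] 521.5 [0.4218, 0.3386, 0.0357] [0.4215, 0.339] [0.049, 0.07]
[239.0, 222.0] 649.0 [0.499, 0.1432, 0.032] [0.4989, 0.1433] [0.0613, 0.0621]
[180.0, 203.0] 620.5 [0.5415, 0.2719, 0.032] [0.5412, 0.272] [0.0616, 0.0616]
[281.0, 129.0] 612.0 [0.7006, 0.0513, 0.0317] [0.7005, 0.0513] [0.0615, 0.0618]
[176.0, 133.0] 1267.0 [0.6901, 0.2859, 0.0721] [0.6933, 0.2896] [0.0627, 0.1629]
[335.0, 80.0] 1176.0 [0.8114, -0.0672, 0.0524] [0.8048, -0.0674] [0.083, 0.0951]
scene
[91.0, 360.0] 305.5 [0.4958, -0.5374, 0.0633] [0.4988, -0.5382] [0.0132, 0.1841]
[317.0, 263.0] 988.5 [0.7944, -0.0524, 0.0691] [0.7917, -0.0547] [0.091, 0.1412]
[306.0, 216.0] 352.5 [0.704, 0.045, 0.0354] [0.7043, 0.0475] [0.0617, 0.0645]
[95.0, 149.0] 1215.0 [0.0448, -0.0687, 0.1318] [0.0478, -0.0705] [0.1496, 0.2384]
[64.0, 42.0] 1050.5 [-0.424, 0.2383, 0.2607] [-0.4159, 0.2547] [0.1135, 0.4603]
```

View pics/tray.png

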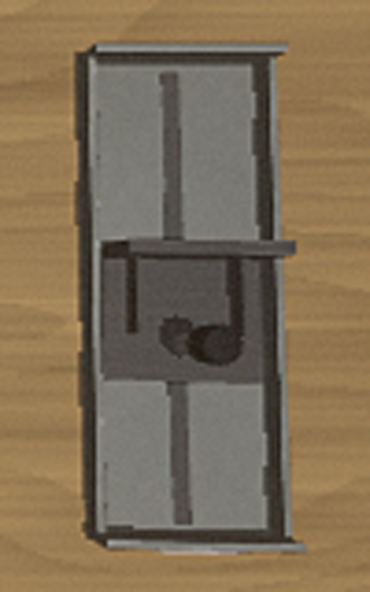

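View pics/tray_s.png

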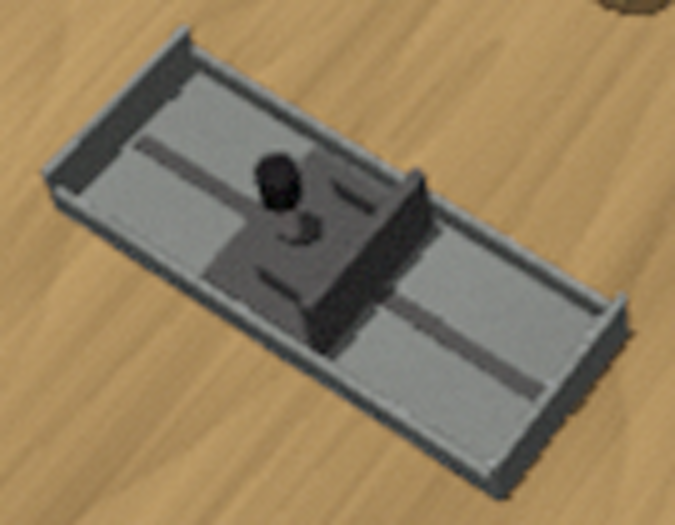

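Crops: far plate top corners at about (93,44),(288,45), near plate (107,549),(305,550) in the 3.7x crop; knob at (215,344) there, and its scene top at about (277,162) of the 5x crop.

```bash
python3 - <<'E'
from h import *
c=camera("top");f=lambda x,y,z:ray(c,360+x/3.7-.36,130+y/3.7-.36,z)
A,B,C,D=[f(*p,.04) for p in((92,43),(288,45),(106,549),(306,551))]
print(np.round([A,B,C,D],4),"w",np.linalg.norm(A-B),np.linalg.norm(C-D),"L",np.linalg.norm(A-C),np.linalg.norm(B-D))
ctr=(A+B+C+D)/4;ax=(A+B-C-D);ax/=np.linalg.norm(ax);print("ctr",ctr,"yaw",np.arctan2(ax[1],ax[0]),np.arctan2(*(A-B)[[1,0]])-np.pi/2, np.arctan2(*(C-D)[[1,0]])-np.pi/2)
k=f(218,346,.073);print("knob top",k)
fa=(f(102,240,.061)+f(296,242,.061))/2;print("follower top front edge",fa,"along",(fa-ctr)@ax,"knob",(k-ctr)@ax)
bay=ctr+ax*(.140-.042);print("bay",bay)
s=camera("scene");print("knob scene",ray(s,125+277/5,215+162/5,.073))
for n,p in dict(knob=(*k,.073),bay=(*bay,.004),far=(*(ctr+.145*ax),.04)).items():print(n,(pix(s,p)-[125,215])*5)
# scene cups: ellipse fit rims by colour near predicted
p,r,o=st();print(p,r.as_matrix().round(3))
E
```

```text
[[ 0.6704 -0.1715]
 [ 0.6671 -0.2831]
 [ 0.3807 -0.1678]
 [ 0.3799 -0.2775]] w 0.11156662936431347 0.10969007880764674 L 0.28967194299032994 0.2873283702104679
ctr [ 0.52452636 -0.2249672 ] yaw -0.016144940459280405 -0.0290822166428375 -0.007937569446260007
knob top [ 0.49426165 -0.22213022]
follower top front edge [ 0.55239982 -0.21906024] along 0.02777446616152248 knob -0.030306565087514534
bay [ 0.62251359 -0.22654934]
knob scene [ 0.4979319  -0.22323707]
knob [272.59293767 156.90230739]
bay [485.54847909 354.40012081]
far [559.34369045 370.20452798]
[0.26550035 0.56568566 0.19827489] [[-0.905  0.425 -0.   ]
 [ 0.425  0.905 -0.   ]
 [-0.    -0.    -1.   ]]
```

```bash
cat >> h.py <<'E'
YAW=-0.016; CTR=np.array([.5245,-.225]); AX=np.array([np.cos(YAW),np.sin(YAW)]); AY=np.array([-AX[1],AX[0]])
def tray(x,y=0): return CTR+AX*x+AY*y
def go(x,y,z,ya=YAW):
    """target TCP, tool y azimuth ya -> shift/turn in tool axes"""
    p,r,o=st()
    yv=np.array([np.cos(ya),np.sin(ya),0]);zv=np.array([0,0,-1.]);T=R.from_matrix(np.c_[np.cross(yv,zv),yv,zv])
    print("xyz",np.round(r.inv().apply(np.array([x,y,z])-p),4).tolist(),"ang",np.round((r.inv()*T).as_rotvec(degrees=True),1).tolist())
def where(): 
    p,r,o=st();print("t",round(float(o["clock"]),1),"p",p.round(4),"F",o["ft_force"].round(1),"grip",round(float(o["grip_width"]),3),"q7",o["joint_pos"][6].round(2))
E
python3 - <<'E'
from h import *
go(.47,.1,.2);go(.494,-.2245,.13)
E
```

```text
xyz [-0.383, -0.3347, -0.0016] ang [-0.0, 0.0, 65.8]
xyz [-0.5426, -0.6182, 0.0686] ang [-0.0, 0.0, 65.8]
```

>>> {"api": "carry_out", "payload": {"motion": [{"xyz": [-0.383,-0.335,0],"angular": [0,0,66]},{"xyz": [-0.383,-0.335,0],"angular": [0,0,66]},{"xyz": [-0.383,-0.335,0],"angular": [0,0,66]},{"xyz": [-0.383,-0.335,0],"angular": [0,0,66]},{"xyz": [-0.383,-0.335,0],"angular": [0,0,66]},{"xyz": [-0.383,-0.335,0],"angular": [0,0,66]},{"xyz": [-0.383,-0.335,0],"angular": [0,0,66]},{"xyz": [-0.383,-0.335,0],"angular": [0,0,66]},{"xyz": [-0.383,-0.335,0],"angular": [0,0,66]},{"xyz": [-0.383,-0.335,0],"angular": [0,0,66]},{"xyz": [-0.383,-0.335,0],"angular": [0,0,66]},{"xyz": [-0.383,-0.335,0],"angular": [0,0,66]}], "hand": 0.55, "grip_force": 30}}

```text
clock: 1.5
position: [0.4704, 0.0982, 0.1986]
ee_rot: [0.715, 0.699, 0.0, 0.0]
ft_force: [-0.9, 0.4, -0.2]
grip_width: 0.551
grasp_force: 0.0
```

```bash
python3 -c "
from h import *
where();go(.494,-.2245,.13);go(.494,-.2245,.053)"
```

```text
t 1.5 p [0.4704 0.0982 0.1986] F [-0.9  0.4 -0.2] grip 0.551 q7 -0.32
xyz [-0.322, 0.0312, 0.0686] ang [0.0, -0.0, -0.4]
xyz [-0.3221, 0.0312, 0.1456] ang [0.0, -0.0, -0.4]
```

>>> {"api": "carry_out", "payload": {"motion": [{"xyz": [-0.321,0.033,0.06]},{"xyz": [-0.321,0.033,0.06]},{"xyz": [-0.321,0.033,0.06]},{"xyz": [-0.321,0.033,0.06]},{"xyz": [-0.321,0.033,0.06]},{"xyz": [-0.321,0.033,0.06]},{"xyz": [-0.321,0.033,0.06]},{"xyz": [-0.321,0.033,0.06]},{"xyz": [-0.321,0.033,0.06]},{"xyz": [-0.321,0.033,0.1]},{"xyz": [-0.321,0.033,0.146]},{"xyz": [-0.321,0.033,0.146]}]}}

```text
validation failed for argument at $.mo...
```

>>> {"api": "carry_out", "payload": {"motion": [{"xyz": [0,0,0]},{"xyz": [0,0,0]},{"xyz": [0,0,0]},{"xyz": [0,0,0]},{"xyz": [0,0,0]},{"xyz": [0,0,0]}], "hand": 0}}

```text
validation failed for argument at $.mo...
```

```bash
python3 -c "
from h import *
where();c=camera('scene');cv2.imwrite('pics/k.png',cv2.resize(c['img'][150:340,80:330,::-1],None,fx=3,fy=3,interpolation=cv2.INTER_CUBIC))
k=tray(-.102);go(*k,.053);"
```

```text
t 1.5 p [0.4704 0.0982 0.1986] F [-0.9  0.4 -0.2] grip 0.551 q7 -0.32
xyz [-0.3244, -0.0405, 0.1454] ang [-0.0, -0.0, -0.3]
```

View pics/k.png

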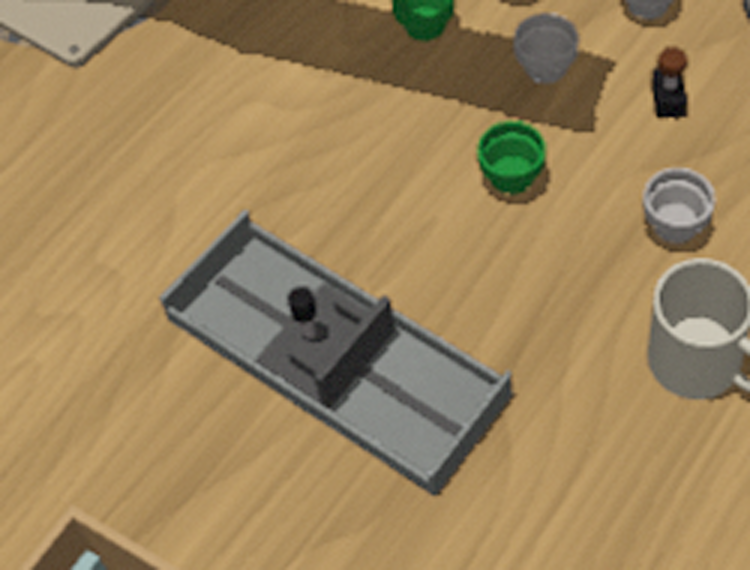

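The picture shows the tray untouched (the move was refused: "angular" is required); knob at about (302,303) of the crop.

>>> {"api": "carry_out", "payload": {"motion": [{"xyz": [-0.321,0.033,0.06],"angular": [0,0,0]},{"xyz": [-0.321,0.033,0.06],"angular": [0,0,0]},{"xyz": [-0.321,0.033,0.06],"angular": [0,0,0]},{"xyz": [-0.321,0.033,0.06],"angular": [0,0,0]},{"xyz": [-0.321,0.033,0.06],"angular": [0,0,0]},{"xyz": [-0.321,0.033,0.06],"angular": [0,0,0]},{"xyz": [-0.321,0.033,0.06],"angular": [0,0,0]},{"xyz": [-0.321,0.033,0.06],"angular": [0,0,0]},{"xyz": [-0.321,0.033,0.06],"angular": [0,0,0]},{"xyz": [-0.321,0.033,0.1],"angular": [0,0,0]},{"xyz": [-0.321,0.033,0.146],"angular": [0,0,0]},{"xyz": [-0.321,0.033,0.146],"angular": [0,0,0]}]}}

```text
clock: 2.75
position: [0.4938, -0.2174, 0.0479]
ee_rot: [0.713, 0.701, -0.002, -0.004]
ft_force: [-0.6, 0.1, 0.4]
grip_width: 0.55
grasp_force: 0.0
```

>>> {"api": "carry_out", "payload": {"motion": [{"xyz": [0,0,0],"angular": [0,0,0]},{"xyz": [0,0,0],"angular": [0,0,0]},{"xyz": [0,0,0],"angular": [0,0,0]},{"xyz": [0,0,0],"angular": [0,0,0]},{"xyz": [0,0,0],"angular": [0,0,0]},{"xyz": [0,0,0],"angular": [0,0,0]}], "hand": 0}}

```text
clock: 3.35
position: [0.4967, -0.2218, 0.0529]
ee_rot: [0.714, 0.7, 0.0, 0.0]
ft_force: [-0.6, -0.6, 0.7]
grip_width: -0.001
grasp_force: 0.0
```

```bash
python3 -c "
from h import *
where();p=st()[0][:2];print('tray coords',(p-CTR)@AX,(p-CTR)@AY)
k=tray(-.102,(p-CTR)@AY);go(*k,.053);"
```

```text
t 3.4 p [ 0.4967 -0.2218  0.0529] F [-0.6 -0.6  0.7] grip -0.001 q7 0.52
tray coords -0.027831043410647256 0.002771107653418544
xyz [-0.0003, -0.0742, -0.0002] ang [0.0, -0.0, -0.2]
```

```bash
python3 -c "
from h import *
where();c=camera('scene');a=c['img'][170:320,110:310,::-1];d=camera('top')['img'][130:280,350:500,::-1]
cv2.imwrite('pics/k2.png',np.hstack([cv2.resize(a,(533,400),interpolation=2),cv2.resize(d,(400,400),interpolation=2)])[:,:800])
print(pix(c,[.4967,-.2218,.053]))"
```

```text
t 3.4 p [ 0.4967 -0.2218  0.0529] F [-0.6 -0.6  0.7] grip -0.001 q7 0.52
[181.37840111 250.83885253]
```

View pics/k2.png

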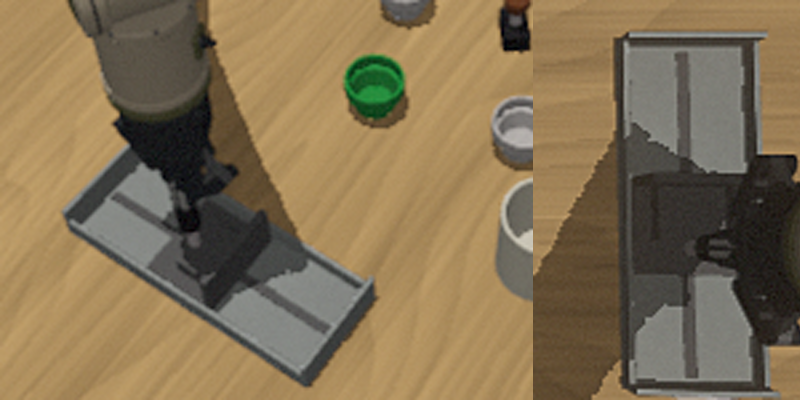

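Fingers are around tray-crop (182,245), where the knob was, but closed empty; I lift and look.

>>> {"api": "carry_out", "payload": {"motion": [{"xyz": [0,0,-0.04],"angular": [0,0,0]},{"xyz": [0,0,-0.08],"angular": [0,0,0]},{"xyz": [0.05,0,-0.13],"angular": [0,0,0]},{"xyz": [0.1,0,-0.13],"angular": [0,0,0]},{"xyz": [0.15,0,-0.13],"angular": [0,0,0]},{"xyz": [0.15,0,-0.13],"angular": [0,0,0]}], "hand": 0.55}}

```text
clock: 4.05
position: [0.4999, -0.0662, 0.1831]
ee_rot: [0.712, 0.702, 0.001, -0.0]
ft_force: [-0.3, -0.4, 1.0]
grip_width: 0.547
grasp_force: 0.0
```

```bash
python3 -c "
from h import *
where();c=camera('scene');a=c['img'][170:320,110:310,::-1];d=camera('top')['img'][130:280,350:500,::-1]
cv2.imwrite('pics/k3.png',np.hstack([cv2.resize(a,(533,400),interpolation=2),cv2.resize(d,(400,400),interpolation=2)])[:,:800])"
```

```text
t 4.0 p [ 0.4999 -0.0662  0.1831] F [-0.3 -0.4  1. ] grip 0.547 q7 0.07
```

View pics/k3.png

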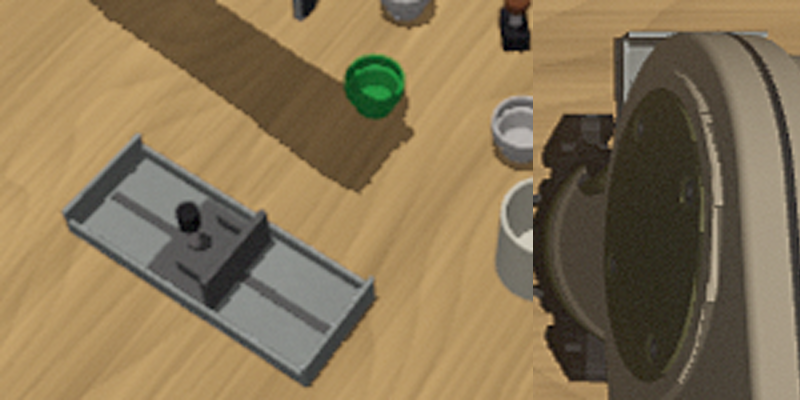

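```bash
python3 -c "
from h import *
where();c=camera('scene');p,r,o=st()
print('TCP px',pix(c,p),[pix(c,p+r.apply([0,s*.023,dz])) for s in(-1,1) for dz in (0,-.02)])
g=c['img'].sum(2)<110
ys,xs=np.nonzero(g[:200,150:320]);
for y in range(120,200,3):
  x=xs[ys==y]+150
  print(y,(x.min(),x.max(),len(x)) if len(x) else None)
"
```

```text
t 4.2 p [ 0.4997 -0.0685  0.1827] F [-0.6 -1.1  0. ] grip 0.552 q7 0.07
TCP px [214.2142528  179.99967381] [array([206.81773011, 175.93600156]), array([206.13613353, 170.7920087 ]), array([221.70364049, 184.11436638]), array([221.21359763, 179.01492585])]
120 (np.int64(225), np.int64(225), 1)
123 (np.int64(223), np.int64(315), 4)
126 (np.int64(193), np.int64(319), 21)
129 (np.int64(191), np.int64(319), 29)
132 (np.int64(188), np.int64(319), 45)
135 (np.int64(186), np.int64(225), 38)
138 (np.int64(187), np.int64(225), 36)
141 (np.int64(188), np.int64(225), 38)
144 (np.int64(190), np.int64(226), 34)
147 (np.int64(191), np.int64(223), 33)
150 (np.int64(192), np.int64(224), 33)
153 (np.int64(198), np.int64(237), 25)
156 (np.int64(199), np.int64(236), 29)
159 (np.int64(203), np.int64(235), 27)
162 (np.int64(203), np.int64(234), 24)
165 (np.int64(204), np.int64(233), 19)
168 (np.int64(220), np.int64(230), 11)
171 (np.int64(223), np.int64(227), 5)
174 (np.int64(223), np.int64(306), 13)
177 (np.int64(298), np.int64(306), 4)
180 (np.int64(298), np.int64(307), 10)
183 (np.int64(298), np.int64(308), 8)
186 (np.int64(299), np.int64(307), 9)
189 None
192 (np.int64(249), np.int64(250), 2)
195 (np.int64(244), np.int64(244), 1)
198 (np.int64(240), np.int64(241), 2)
```

```bash
python3 -c "
from h import *
c=camera('scene');g=c['img'][:,:,::-1].copy();u,v=pix(c,st()[0])
a=cv2.resize(g[110:210,150:270],None,fx=6,fy=6,interpolation=2);cv2.drawMarker(a,(int((u-149.5)*6),int((v-109.5)*6)),(0,0,255),0,20,2)
cv2.imwrite('pics/f.png',a[:,:720])"
```

```text
(no output)
```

View pics/f.png

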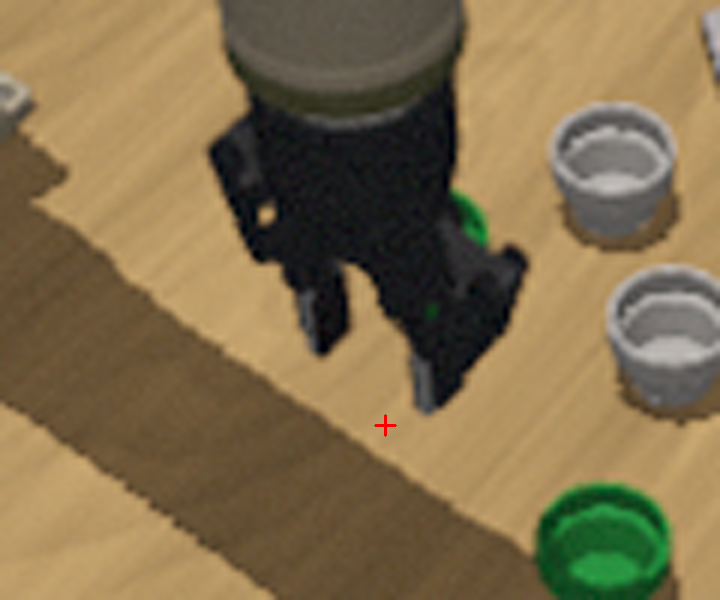

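Marker (the reported TCP, (385,425)) lies well below the fingertips (~(375,380)), so I check the tip height against the desk.

>>> {"api": "carry_out", "payload": {"motion": [{"xyz": [-0.034,0,0.05],"angular": [0,0,0]},{"xyz": [-0.034,0,0.1],"angular": [0,0,0]},{"xyz": [-0.034,0,0.15],"angular": [0,0,0]},{"xyz": [-0.034,0,0.165],"angular": [0,0,0]},{"xyz": [-0.034,0,0.17],"angular": [0,0,0]},{"xyz": [-0.034,0,0.17],"angular": [0,0,0]},{"xyz": [-0.034,0,0.173],"angular": [0,0,0]},{"xyz": [-0.034,0,0.176],"angular": [0,0,0]}], "hand": 0}}

```text
clock: 5.05
position: [0.5002, -0.106, 0.0079]
ee_rot: [0.714, 0.7, 0.001, 0.001]
ft_force: [0.3, 0.6, -0.1]
grip_width: 0.003
grasp_force: 0.0
```

>>> {"api": "carry_out", "payload": {"motion": [{"xyz": [0,0,0.002],"angular": [0,0,0]},{"xyz": [0,0,0.003],"angular": [0,0,0]},{"xyz": [0,0,0.004],"angular": [0,0,0]},{"xyz": [0,0,0.004],"angular": [0,0,0]}]}}

```text
clock: 5.45
position: [0.4988, -0.1057, 0.0025]
ee_rot: [0.714, 0.7, 0.0, -0.0]
ft_force: [-0.0, -0.8, -0.1]
grip_width: 0.003
grasp_force: 0.0
```

>>> {"api": "carry_out", "payload": {"motion": [{"xyz": [0,0,0.002],"angular": [0,0,0]},{"xyz": [0,0,0.004],"angular": [0,0,0]},{"xyz": [0,0,0.005],"angular": [0,0,0]},{"xyz": [0,0,0.005],"angular": [0,0,0]}]}}

```text
clock: 5.85
position: [0.4987, -0.1058, -0.0027]
ee_rot: [0.714, 0.7, -0.0, -0.0]
ft_force: [0.9, -0.1, -0.6]
grip_width: 0.001
grasp_force: 0.0
```

```bash
python3 -c "
from h import *
where();c=camera('scene');g=c['img'][:,:,::-1].copy();u,v=pix(c,st()[0]);print(u,v)
a=cv2.resize(g[160:260,140:260],None,fx=6,fy=6,interpolation=2);cv2.drawMarker(a,(int((u-139.5)*6),int((v-159.5)*6)),(0,0,255),0,20,2)
cv2.imwrite('pics/f2.png',a)"
```

```text
t 5.8 p [ 0.4987 -0.1058 -0.0027] F [ 0.9 -0.1 -0.6] grip 0.001 q7 0.31
211.24526958868933 230.50116117402496
```

View pics/f2.png

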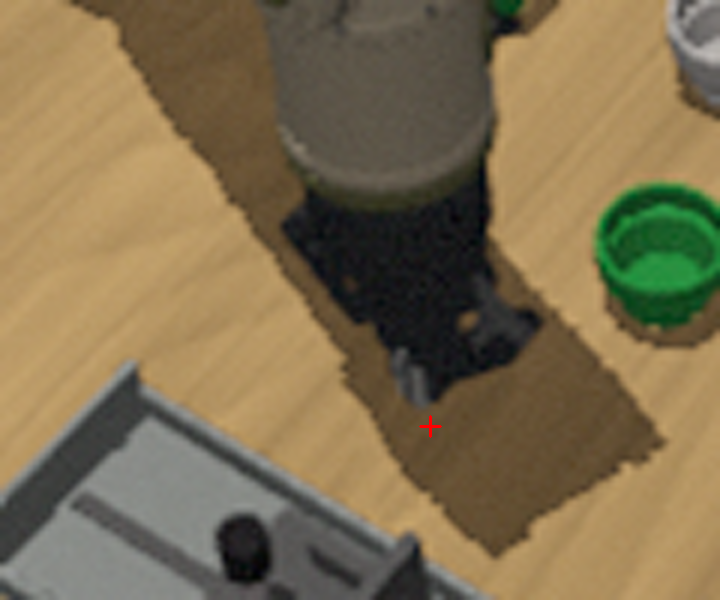

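The reported TCP is already below the desk without touching, with the tips at (418,402) in the crop: the reading is biased. I feel for the desk.

>>> {"api": "carry_out", "payload": {"motion": [{"xyz": [0,0,0.002],"angular": [0,0,0]},{"xyz": [0,0,0.004],"angular": [0,0,0]},{"xyz": [0,0,0.006],"angular": [0,0,0]},{"xyz": [0,0,0.006],"angular": [0,0,0]}]}}

```text
clock: 6.3
position: [0.4986, -0.1057, -0.0088]
ee_rot: [0.714, 0.7, -0.0, -0.0]
ft_force: [-0.1, -0.3, 0.7]
grip_width: 0.002
grasp_force: 0.0
```

>>> {"api": "carry_out", "payload": {"motion": [{"xyz": [0,0,0.002],"angular": [0,0,0]},{"xyz": [0,0,0.003],"angular": [0,0,0]},{"xyz": [0,0,0.003],"angular": [0,0,0]}]}}

```text
clock: 6.6
position: [0.4988, -0.1058, -0.0116]
ee_rot: [0.714, 0.7, -0.0, -0.0]
ft_force: [-0.4, -0.3, 0.3]
grip_width: -0.002
grasp_force: 0.0
```

>>> {"api": "carry_out", "payload": {"motion": [{"xyz": [0,0,0.002],"angular": [0,0,0]},{"xyz": [0,0,0.003],"angular": [0,0,0]},{"xyz": [0,0,0.003],"angular": [0,0,0]}]}}

```text
clock: 6.9
position: [0.4987, -0.1057, -0.0147]
ee_rot: [0.714, 0.7, -0.0, -0.0]
ft_force: [-0.7, -0.2, 0.3]
grip_width: -0.001
grasp_force: 0.0
```

>>> {"api": "carry_out", "payload": {"motion": [{"xyz": [0,0,0.002],"angular": [0,0,0]},{"xyz": [0,0,0.003],"angular": [0,0,0]},{"xyz": [0,0,0.003],"angular": [0,0,0]}]}}

```text
clock: 7.2
position: [0.4987, -0.1058, -0.0177]
ee_rot: [0.714, 0.7, -0.0, -0.0]
ft_force: [0.5, 0.6, -0.5]
grip_width: 0.005
grasp_force: 0.0
```

>>> {"api": "carry_out", "payload": {"motion": [{"xyz": [0,0,0.001],"angular": [0,0,0]},{"xyz": [0,0,0.002],"angular": [0,0,0]},{"xyz": [0,0,0.002],"angular": [0,0,0]}]}}

```text
clock: 7.5
position: [0.4987, -0.1057, -0.0197]
ee_rot: [0.714, 0.7, -0.0, -0.0]
ft_force: [0.5, -1.2, -0.4]
grip_width: -0.0
grasp_force: 0.0
```

>>> {"api": "carry_out", "payload": {"motion": [{"xyz": [0,0,0.001],"angular": [0,0,0]},{"xyz": [0,0,0.002],"angular": [0,0,0]},{"xyz": [0,0,0.002],"angular": [0,0,0]}]}}

```text
clock: 7.8
position: [0.4987, -0.1057, -0.0217]
ee_rot: [0.714, 0.7, -0.0, -0.0]
ft_force: [0.9, 0.1, -0.1]
grip_width: -0.0
grasp_force: 0.0
```

>>> {"api": "carry_out", "payload": {"motion": [{"xyz": [0,0,0.001],"angular": [0,0,0]},{"xyz": [0,0,0.002],"angular": [0,0,0]},{"xyz": [0,0,0.002],"angular": [0,0,0]}]}}

```text
clock: 8.1
position: [0.4987, -0.1057, -0.0236]
ee_rot: [0.714, 0.7, -0.0, -0.0]
ft_force: [-0.2, 0.4, -0.5]
grip_width: 0.0
grasp_force: 0.0
```

```bash
python3 -c "
from h import *
where();c=camera('scene');g=c['img'][:,:,::-1].copy();u,v=pix(c,st()[0]);print(u,v)
t=camera('top');print('top px tcp',pix(t,st()[0]))
a=cv2.resize(g[180:260,160:240],(480,480),interpolation=2)
b=cv2.resize(t['img'][150:230,300:380,::-1],(320,320),interpolation=2);b=np.vstack([b,np.zeros((160,320,3),np.uint8)])
cv2.imwrite('pics/f3.png',np.hstack([a,b]))"
```

```text
t 8.1 p [ 0.4987 -0.1057 -0.0236] F [-0.2  0.4 -0.5] grip 0.0 q7 0.34
211.8298838480497 234.61550935773639
top px tcp [350.18463549 221.18326493]
```

View pics/f3.png

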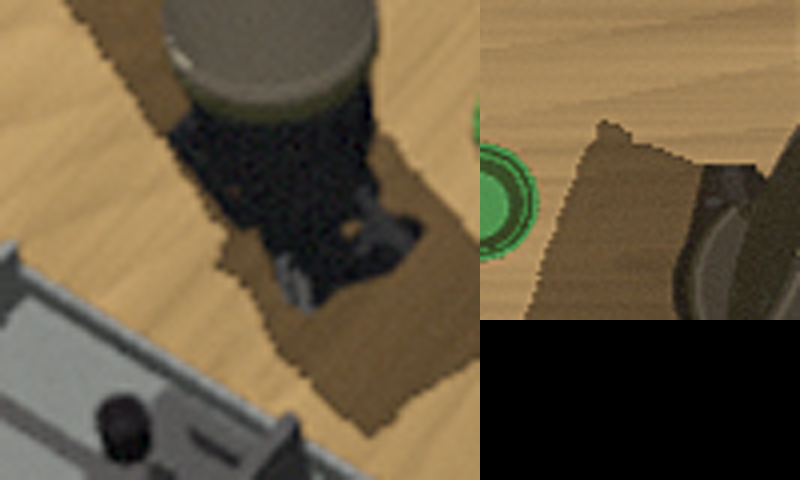

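Tip is at about (300,305) in the left crop, near the desk by its shadow. Continue feeling.

>>> {"api": "carry_out", "payload": {"motion": [{"xyz": [0,0,0.001],"angular": [0,0,0]},{"xyz": [0,0,0.002],"angular": [0,0,0]},{"xyz": [0,0,0.002],"angular": [0,0,0]}]}}

```text
clock: 8.5
position: [0.4987, -0.1058, -0.0257]
ee_rot: [0.714, 0.7, -0.0, -0.0]
ft_force: [0.5, -0.8, -0.3]
grip_width: 0.004
grasp_force: 0.0
```

>>> {"api": "carry_out", "payload": {"motion": [{"xyz": [0,0,0.001],"angular": [0,0,0]},{"xyz": [0,0,0.002],"angular": [0,0,0]},{"xyz": [0,0,0.002],"angular": [0,0,0]}]}}

```text
clock: 8.8
position: [0.4987, -0.1057, -0.0277]
ee_rot: [0.714, 0.7, -0.0, -0.0]
ft_force: [0.0, 0.5, -0.7]
grip_width: 0.001
grasp_force: 0.0
```

>>> {"api": "carry_out", "payload": {"motion": [{"xyz": [0,0,0.001],"angular": [0,0,0]},{"xyz": [0,0,0.002],"angular": [0,0,0]},{"xyz": [0,0,0.002],"angular": [0,0,0]}]}}

```text
clock: 9.1
position: [0.4987, -0.1058, -0.0297]
ee_rot: [0.714, 0.7, -0.0, -0.0]
ft_force: [0.6, 0.8, -0.9]
grip_width: 0.001
grasp_force: 0.0
```

>>> {"api": "carry_out", "payload": {"motion": [{"xyz": [0,0,0.001],"angular": [0,0,0]},{"xyz": [0,0,0.002],"angular": [0,0,0]},{"xyz": [0,0,0.002],"angular": [0,0,0]}]}}

```text
clock: 9.4
position: [0.4987, -0.1058, -0.0317]
ee_rot: [0.714, 0.7, -0.0, -0.0]
ft_force: [0.3, 0.2, -0.2]
grip_width: -0.003
grasp_force: 0.0
```

>>> {"api": "carry_out", "payload": {"motion": [{"xyz": [0,0,0.001],"angular": [0,0,0]},{"xyz": [0,0,0.002],"angular": [0,0,0]},{"xyz": [0,0,0.002],"angular": [0,0,0]}]}}

```text
clock: 9.7
position: [0.499, -0.1057, -0.0327]
ee_rot: [0.714, 0.7, 0.0, -0.0]
ft_force: [-5.6, 1.7, 15.1]
grip_width: 0.0
grasp_force: 7.7
```

>>> {"api": "carry_out", "payload": {"motion": [{"xyz": [0,0,0.001],"angular": [0,0,0]},{"xyz": [0,0,0.002],"angular": [0,0,0]},{"xyz": [0,0,0.002],"angular": [0,0,0]}]}}

```text
clock: 10.0
position: [0.4991, -0.1057, -0.0329]
ee_rot: [0.714, 0.7, 0.001, -0.001]
ft_force: [-17.8, 4.5, 47.9]
grip_width: -0.001
grasp_force: 23.9
```

```bash
python3 -c "
from h import *
where();c=camera('scene')
for z in(0,.01,.02,.03):print(z,ray(c,210,230.8,z),ray(c,209.7,227,z+.02))
"
```

```text
t 10.0 p [ 0.4991 -0.1057 -0.0329] F [-17.8   4.5  47.9] grip -0.001 q7 0.35
0 [ 0.49766273 -0.10963942] [ 0.498717   -0.10979708]
0.01 [ 0.50213775 -0.11436305] [ 0.50326371 -0.11460505]
0.02 [ 0.50661278 -0.11908668] [ 0.50781043 -0.11941303]
0.03 [ 0.5110878  -0.12381031] [ 0.51235715 -0.12422101]
```

Contact at reading z = -0.032: the fingertips are 32 mm higher than reported. I'll correct for it and go back to the knob.

>>> {"api": "carry_out", "payload": {"motion": [{"xyz": [0,0,-0.03],"angular": [0,0,0]},{"xyz": [0,0,-0.08],"angular": [0,0,0]},{"xyz": [0,0,-0.11],"angular": [0,0,0]},{"xyz": [0,0,-0.11],"angular": [0,0,0]}], "hand": 0.55}}

```text
clock: 10.45
position: [0.5016, -0.1061, 0.0786]
ee_rot: [0.714, 0.7, 0.003, 0.002]
ft_force: [0.3, -0.2, -0.0]
grip_width: 0.547
grasp_force: 0.0
```

```bash
sed -i 's/np.array(\[x,y,z\])-p/np.array([x,y,z-.0325])-p/' h.py; python3 -c "
from h import *
where();go(.496,-.2245,.10);go(.496,-.2245,.053)"
```

```text
t 10.4 p [ 0.5016 -0.1061  0.0786] F [ 0.3 -0.2 -0. ] grip 0.547 q7 0.23
xyz [-0.1185, -0.0033, 0.011] ang [0.4, -0.1, -0.2]
xyz [-0.1185, -0.0036, 0.058] ang [0.4, -0.1, -0.2]
```

>>> {"api": "carry_out", "payload": {"motion": [{"xyz": [-0.04,-0.002,0],"angular": [0,0,0]},{"xyz": [-0.08,-0.002,0],"angular": [0,0,0]},{"xyz": [-0.118,-0.002,0],"angular": [0,0,0]},{"xyz": [-0.118,-0.002,0],"angular": [0,0,0]},{"xyz": [-0.118,-0.002,0.03],"angular": [0,0,0]},{"xyz": [-0.118,-0.002,0.057],"angular": [0,0,0]},{"xyz": [-0.118,-0.002,0.057],"angular": [0,0,0]},{"xyz": [-0.118,-0.002,0.057],"angular": [0,0,0]}]}}

```text
clock: 11.25
position: [0.4942, -0.2235, 0.0175]
ee_rot: [0.714, 0.7, -0.0, -0.0]
ft_force: [0.3, -1.0, 1.6]
grip_width: 0.55
grasp_force: 0.0
```

>>> {"api": "carry_out", "payload": {"motion": [{"xyz": [0,0,0],"angular": [0,0,0]},{"xyz": [0,0,0],"angular": [0,0,0]},{"xyz": [0,0,0],"angular": [0,0,0]},{"xyz": [0,0,0],"angular": [0,0,0]},{"xyz": [0,0,0],"angular": [0,0,0]},{"xyz": [0,0,0],"angular": [0,0,0]}], "hand": 0}}

```text
clock: 11.85
position: [0.4956, -0.2239, 0.0189]
ee_rot: [0.714, 0.7, 0.001, 0.001]
ft_force: [-0.4, 1.3, 8.1]
grip_width: 0.247
grasp_force: 29.3
```

>>> {"api": "carry_out", "payload": {"motion": [{"xyz": [0,-0.01,0],"angular": [0,0,0]},{"xyz": [0,-0.02,0],"angular": [0,0,0]},{"xyz": [0,-0.03,0],"angular": [0,0,0]},{"xyz": [0,-0.04,0],"angular": [0,0,0]},{"xyz": [0,-0.05,0],"angular": [0,0,0]},{"xyz": [0,-0.06,0],"angular": [0,0,0]},{"xyz": [0,-0.066,0],"angular": [0,0,0]},{"xyz": [0,-0.068,0],"angular": [0,0,0]},{"xyz": [0,-0.068,0],"angular": [0,0,0]}]}}

```text
clock: 12.75
position: [0.4273, -0.2226, 0.0188]
ee_rot: [0.714, 0.7, 0.001, 0.001]
ft_force: [0.4, -0.0, 11.2]
grip_width: 0.243
grasp_force: 31.3
```

>>> {"api": "carry_out", "payload": {"motion": [{"xyz": [0,-0.001,0],"angular": [0,0,0]},{"xyz": [0,-0.002,0],"angular": [0,0,0]},{"xyz": [0,-0.002,0],"angular": [0,0,0]}]}}

```text
clock: 13.05
position: [0.4258, -0.2226, 0.0188]
ee_rot: [0.714, 0.7, 0.001, 0.001]
ft_force: [1.1, 1.0, 8.1]
grip_width: 0.245
grasp_force: 31.0
```

>>> {"api": "carry_out", "payload": {"motion": [{"xyz": [0,-0.001,0],"angular": [0,0,0]},{"xyz": [0,-0.002,0],"angular": [0,0,0]},{"xyz": [0,-0.002,0],"angular": [0,0,0]}]}}

```text
clock: 13.35
position: [0.4245, -0.2226, 0.0189]
ee_rot: [0.714, 0.7, 0.001, 0.002]
ft_force: [5.5, 0.2, 5.4]
grip_width: 0.245
grasp_force: 30.7
```

>>> {"api": "carry_out", "payload": {"motion": [{"xyz": [0,-0.001,0],"angular": [0,0,0]},{"xyz": [0,-0.002,0],"angular": [0,0,0]},{"xyz": [0,-0.002,0],"angular": [0,0,0]}]}}

```text
clock: 13.65
position: [0.4245, -0.2226, 0.019]
ee_rot: [0.714, 0.7, 0.002, 0.004]
ft_force: [15.4, -2.2, -7.9]
grip_width: 0.245
grasp_force: 29.9
```

>>> {"api": "carry_out", "payload": {"motion": [{"xyz": [0,-0.001,0],"angular": [0,0,0]},{"xyz": [0,-0.001,0],"angular": [0,0,0]}]}}

```text
clock: 13.85
position: [0.4245, -0.2226, 0.0191]
ee_rot: [0.714, 0.701, 0.003, 0.004]
ft_force: [20.7, -3.4, -13.3]
grip_width: 0.244
grasp_force: 30.1
```

>>> {"api": "carry_out", "payload": {"motion": [{"xyz": [0,0.003,0],"angular": [0,0,0]},{"xyz": [0,0.003,0],"angular": [0,0,0]},{"xyz": [0,0.003,0],"angular": [0,0,0]},{"xyz": [0,0.003,0],"angular": [0,0,0]},{"xyz": [0,0.003,-0.03],"angular": [0,0,0]},{"xyz": [0,0.003,-0.08],"angular": [0,0,0]},{"xyz": [0,0.003,-0.13],"angular": [0,0,0]},{"xyz": [0,0.003,-0.15],"angular": [0,0,0]},{"xyz": [0,0.003,-0.15],"angular": [0,0,0]}], "hand": 0.6}}

```text
clock: 14.75
position: [0.424, -0.2229, 0.1704]
ee_rot: [0.714, 0.7, 0.002, 0.002]
ft_force: [0.7, -0.1, -0.4]
grip_width: 0.597
grasp_force: 0.0
```

```bash
sed -i 's/hsv\[...,2\]>110/hsv[...,2]>75/' h.py; cat >> h.py <<'E'
CTR=np.array([.5265,-.225])
def look():
    for x in cups(camera("top")):
        if max(x[4])<.072 and min(x[4])>.055: print(x[0],x[2],x[3],x[4])
E
python3 -c "
from h import *
where();look();go(.499,.143,.16);go(.499,.143,.02)
c=camera('top');p=[ray(c,u,v,.073) for u,v in [(350,221)]]
hsv=cv2.cvtColor(c['img'],cv2.COLOR_RGB2HSV);m=(hsv[...,2]<60).astype('uint8');n,l,s,ce=cv2.connectedComponentsWithStats(m[130:290,370:450])
"
```

```text
t 14.8 p [ 0.424  -0.2229  0.1704] F [ 0.7 -0.1 -0.4] grip 0.597 q7 0.38
[203.0, 263.0] [0.413, 0.2208, 0.0327] [0.4128, 0.2204] [0.062, 0.0631]
[239.0, 222.0] [0.499, 0.1429, 0.0323] [0.499, 0.1429] [0.0612, 0.0629]
[181.0, 203.0] [0.5409, 0.2712, 0.0328] [0.5411, 0.271] [0.0617, 0.0639]
[281.0, 130.0] [0.6993, 0.051, 0.0329] [0.6994, 0.0512] [0.0615, 0.0642]
xyz [0.3669, 0.0686, 0.0413] ang [0.1, -0.0, -0.2]
xyz [0.3668, 0.0683, 0.1813] ang [0.1, -0.0, -0.2]
```

>>> {"api": "carry_out", "payload": {"motion": [{"xyz": [0.367,0.0685,0.03],"angular": [0,0,0]},{"xyz": [0.367,0.0685,0.03],"angular": [0,0,0]},{"xyz": [0.367,0.0685,0.03],"angular": [0,0,0]},{"xyz": [0.367,0.0685,0.03],"angular": [0,0,0]},{"xyz": [0.367,0.0685,0.03],"angular": [0,0,0]},{"xyz": [0.367,0.0685,0.03],"angular": [0,0,0]},{"xyz": [0.367,0.0685,0.03],"angular": [0,0,0]},{"xyz": [0.367,0.0685,0.03],"angular": [0,0,0]},{"xyz": [0.367,0.0685,0.03],"angular": [0,0,0]},{"xyz": [0.367,0.0685,0.03],"angular": [0,0,0]},{"xyz": [0.367,0.0685,0.03],"angular": [0,0,0]}], "hand": 1}}

```text
clock: 15.95
position: [0.4979, 0.1415, 0.1367]
ee_rot: [0.715, 0.699, -0.001, -0.0]
ft_force: [0.2, -0.6, 0.1]
grip_width: 0.999
grasp_force: 0.0
```

```bash
python3 -c "
from h import *
where();go(.499,.143,.02)"
```

```text
t 15.9 p [0.4979 0.1415 0.1367] F [ 0.2 -0.6  0.1] grip 0.999 q7 -0.33
xyz [0.0016, 0.0013, 0.1492] ang [-0.1, 0.1, -0.3]
```

>>> {"api": "carry_out", "payload": {"motion": [{"xyz": [0.001,0.001,0.04],"angular": [0,0,0]},{"xyz": [0.001,0.001,0.08],"angular": [0,0,0]},{"xyz": [0.001,0.001,0.12],"angular": [0,0,0]},{"xyz": [0.001,0.001,0.143],"angular": [0,0,0]},{"xyz": [0.001,0.001,0.152],"angular": [0,0,0]},{"xyz": [0.001,0.001,0.152],"angular": [0,0,0]},{"xyz": [0.001,0.001,0.152],"angular": [0,0,0]}]}}

```text
clock: 16.65
position: [0.5002, 0.144, -0.0132]
ee_rot: [0.714, 0.7, 0.001, 0.0]
ft_force: [0.6, 0.5, -0.3]
grip_width: 1.001
grasp_force: 0.0
```

>>> {"api": "carry_out", "payload": {"motion": [{"xyz": [0,0,0],"angular": [0,0,0]},{"xyz": [0,0,0],"angular": [0,0,0]},{"xyz": [0,0,0],"angular": [0,0,0]},{"xyz": [0,0,0],"angular": [0,0,0]}], "hand": 0}}

```text
clock: 17.05
position: [0.5004, 0.1446, -0.0127]
ee_rot: [0.714, 0.7, 0.001, 0.0]
ft_force: [-2.2, -0.5, 10.1]
grip_width: 0.751
grasp_force: 30.6
```

```bash
python3 -c "
from h import *
where();t=tray(.098-.022);print(t);go(*t,.15);go(*t,.024)"
```

```text
t 17.1 p [ 0.5004  0.1446 -0.0127] F [-2.2 -0.5 10.1] grip 0.751 q7 -0.25
[ 0.60249027 -0.22621595]
xyz [-0.3685, 0.1098, -0.1305] ang [0.1, -0.1, -0.2]
xyz [-0.3687, 0.1095, -0.0045] ang [0.1, -0.1, -0.2]
```

>>> {"api": "carry_out", "payload": {"motion": [{"xyz": [0,0,-0.04],"angular": [0,0,0]},{"xyz": [0,0,-0.09],"angular": [0,0,0]},{"xyz": [-0.0405,0.012,-0.12],"angular": [0,0,0]},{"xyz": [-0.3685,0.11,-0.12],"angular": [0,0,0]},{"xyz": [-0.3685,0.11,-0.12],"angular": [0,0,0]},{"xyz": [-0.3685,0.11,-0.12],"angular": [0,0,0]},{"xyz": [-0.3685,0.11,-0.12],"angular": [0,0,0]},{"xyz": [-0.3685,0.11,-0.12],"angular": [0,0,0]},{"xyz": [-0.3685,0.11,-0.12],"angular": [0,0,0]},{"xyz": [-0.3685,0.11,-0.12],"angular": [0,0,0]},{"xyz": [-0.3685,0.11,-0.12],"angular": [0,0,0]},{"xyz": [-0.3685,0.11,-0.12],"angular": [0,0,0]}]}}

```text
clock: 18.25
position: [0.6017, -0.2276, 0.1058]
ee_rot: [0.715, 0.699, -0.0, 0.0]
ft_force: [-0.0, 1.6, -0.3]
grip_width: 0.748
grasp_force: 33.8
```

>>> {"api": "carry_out", "payload": {"motion": [{"xyz": [0,0,0],"angular": [0,0,0]},{"xyz": [0,0,0],"angular": [0,0,0]}]}}

```text
clock: 18.45
position: [0.6023, -0.2245, 0.1058]
ee_rot: [0.713, 0.701, 0.001, -0.0]
ft_force: [-0.3, -0.1, -0.9]
grip_width: 0.747
grasp_force: 33.8
```

```bash
python3 -c "
from h import *
where();t=tray(.098-.022);go(*t,.024)"
```

```text
t 18.4 p [ 0.6023 -0.2245  0.1058] F [-0.3 -0.1 -0.9] grip 0.747 q7 0.47
xyz [-0.0018, 0.0001, 0.1143] ang [0.0, -0.1, -0.1]
```

>>> {"api": "carry_out", "payload": {"motion": [{"xyz": [-0.001,0,0.04],"angular": [0,0,0]},{"xyz": [-0.001,0,0.075],"angular": [0,0,0]},{"xyz": [-0.001,0,0.1],"angular": [0,0,0]},{"xyz": [-0.001,0,0.109],"angular": [0,0,0]},{"xyz": [-0.001,0,0.1135],"angular": [0,0,0]},{"xyz": [-0.001,0,0.1135],"angular": [0,0,0]},{"xyz": [-0.001,0,0.1135],"angular": [0,0,0]}]}}

```text
clock: 19.15
position: [0.6029, -0.2275, -0.0065]
ee_rot: [0.714, 0.7, 0.001, 0.001]
ft_force: [-0.8, 0.1, -0.2]
grip_width: 0.748
grasp_force: 33.8
```

>>> {"api": "carry_out", "payload": {"motion": [{"xyz": [0,0,0],"angular": [0,0,0]},{"xyz": [0,0,0],"angular": [0,0,0]},{"xyz": [0,0,0],"angular": [0,0,0]}], "hand": 0.92}}

```text
clock: 19.45
position: [0.6022, -0.2274, -0.0075]
ee_rot: [0.714, 0.7, 0.0, 0.0]
ft_force: [-0.3, -0.0, -0.1]
grip_width: 0.919
grasp_force: 0.0
```

>>> {"api": "carry_out", "payload": {"motion": [{"xyz": [0,0,-0.03],"angular": [0,0,0]},{"xyz": [0,0,-0.07],"angular": [0,0,0]},{"xyz": [0,0,-0.12],"angular": [0,0,0]},{"xyz": [0,0,-0.16],"angular": [0,0,0]},{"xyz": [0,0,-0.16],"angular": [0,0,0]}]}}

```text
clock: 19.95
position: [0.6047, -0.229, 0.1586]
ee_rot: [0.714, 0.7, 0.003, 0.004]
ft_force: [0.4, 0.7, 0.5]
grip_width: 0.921
grasp_force: 0.0
```

```bash
python3 -c "
from h import *
where();look();go(.413,.2205,.19);print(tray(.076))
c=camera('scene');cv2.imwrite('pics/p1.png',cv2.resize(c['img'][140:340,90:340,::-1],None,fx=3,fy=3,interpolation=2)[:600])"
```

```text
t 19.9 p [ 0.6047 -0.229   0.1586] F [0.4 0.7 0.5] grip 0.921 q7 0.46
[203.0, 263.0] [0.4127, 0.2203, 0.0326] [0.4127, 0.2203] [0.0618, 0.0632]
[181.0, 203.0] [0.5401, 0.2708, 0.0332] [0.541, 0.2709] [0.0616, 0.0642]
[281.0, 130.0] [0.6993, 0.051, 0.0329] [0.6994, 0.0512] [0.0615, 0.0642]
xyz [0.4448, -0.1995, -0.0037] ang [0.3, 0.1, -0.2]
[ 0.60249027 -0.22621595]
```

View pics/p1.png

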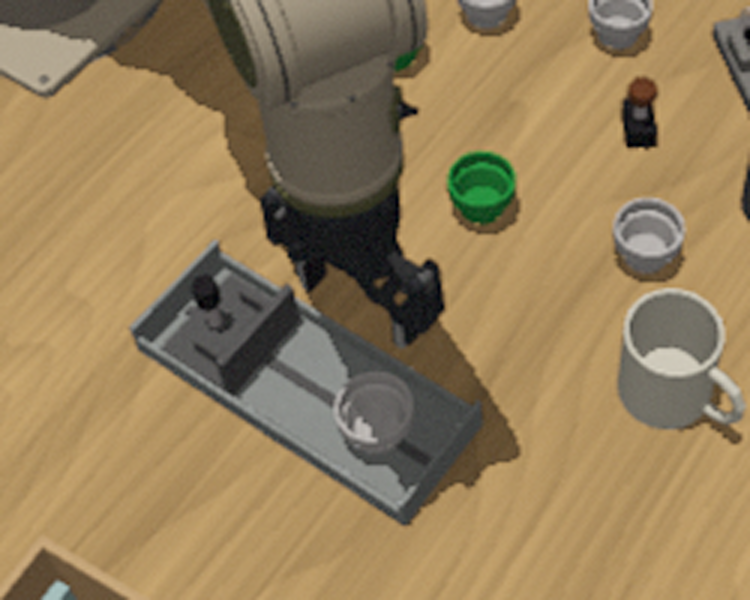

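Cup upright in the tray at crop (375,412), follower at the rear. Next cup.

>>> {"api": "carry_out", "payload": {"motion": [{"xyz": [0.4465,-0.195,0.02],"angular": [0,0,0]},{"xyz": [0.4465,-0.195,0.02],"angular": [0,0,0]},{"xyz": [0.4465,-0.195,0.02],"angular": [0,0,0]},{"xyz": [0.4465,-0.195,0.02],"angular": [0,0,0]},{"xyz": [0.4465,-0.195,0.02],"angular": [0,0,0]},{"xyz": [0.4465,-0.195,0.02],"angular": [0,0,0]},{"xyz": [0.4465,-0.195,0.02],"angular": [0,0,0]},{"xyz": [0.4465,-0.195,0.02],"angular": [0,0,0]},{"xyz": [0.4465,-0.195,0.02],"angular": [0,0,0]},{"xyz": [0.4465,-0.195,0.02],"angular": [0,0,0]},{"xyz": [0.4465,-0.195,0.02],"angular": [0,0,0]},{"xyz": [0.4465,-0.195,0.02],"angular": [0,0,0]}], "hand": 1}}

```text
clock: 21.25
position: [0.4149, 0.2229, 0.1308]
ee_rot: [0.713, 0.701, -0.001, -0.0]
ft_force: [0.2, -0.6, 0.0]
grip_width: 1.0
grasp_force: 0.0
```

>>> {"api": "carry_out", "payload": {"motion": [{"xyz": [0,0,0],"angular": [0,0,0]},{"xyz": [0,0,0],"angular": [0,0,0]},{"xyz": [0,0,0],"angular": [0,0,0]}]}}

```text
clock: 21.55
position: [0.4162, 0.222, 0.1319]
ee_rot: [0.715, 0.699, -0.0, -0.0]
ft_force: [-0.3, 1.0, 1.3]
grip_width: 1.004
grasp_force: 0.0
```

```bash
python3 -c "
from h import *
where();go(.4142,.2221,.02);look()"
```

```text
t 21.6 p [0.4162 0.222  0.1319] F [-0.3  1.   1.3] grip 1.004 q7 -0.6
xyz [0.0, -0.002, 0.1444] ang [-0.0, 0.0, -0.3]
[203.0, 263.0] [0.4128, 0.2202, 0.0327] [0.4128, 0.2203] [0.0613, 0.0636]
[181.0, 203.0] [0.5405, 0.2711, 0.0329] [0.541, 0.271] [0.0616, 0.0641]
[281.0, 130.0] [0.6993, 0.051, 0.0329] [0.6994, 0.0512] [0.0615, 0.0642]
```

>>> {"api": "carry_out", "payload": {"motion": [{"xyz": [0,-0.002,0.04],"angular": [0,0,0]},{"xyz": [0,-0.002,0.08],"angular": [0,0,0]},{"xyz": [0,-0.002,0.12],"angular": [0,0,0]},{"xyz": [0,-0.002,0.138],"angular": [0,0,0]},{"xyz": [0,-0.002,0.1445],"angular": [0,0,0]},{"xyz": [0,-0.002,0.1445],"angular": [0,0,0]},{"xyz": [0,-0.002,0.1445],"angular": [0,0,0]}]}}

```text
clock: 22.3
position: [0.4147, 0.2234, -0.0114]
ee_rot: [0.714, 0.7, 0.001, 0.0]
ft_force: [0.6, -0.1, 1.2]
grip_width: 0.997
grasp_force: 0.0
```

>>> {"api": "carry_out", "payload": {"motion": [{"xyz": [0,0,0],"angular": [0,0,0]},{"xyz": [0,0,0],"angular": [0,0,0]},{"xyz": [0,0,0],"angular": [0,0,0]},{"xyz": [0,0,0],"angular": [0,0,0]}], "hand": 0}}

```text
clock: 22.7
position: [0.4146, 0.2236, -0.011]
ee_rot: [0.714, 0.7, 0.001, -0.0]
ft_force: [-2.3, -2.0, 11.0]
grip_width: 0.739
grasp_force: 30.3
```

```bash
python3 -c "
from h import *
where();go(.6022,-.2274,.16)"
```

```text
t 22.7 p [ 0.4146  0.2236 -0.011 ] F [-2.3 -2.  11. ] grip 0.739 q7 -0.54
xyz [-0.447, 0.1967, -0.1389] ang [0.1, -0.1, -0.2]
```

>>> {"api": "carry_out", "payload": {"motion": [{"xyz": [0,0,-0.04],"angular": [0,0,0]},{"xyz": [0,0,-0.09],"angular": [0,0,0]},{"xyz": [-0.04,0.0175,-0.13],"angular": [0,0,0]},{"xyz": [-0.4455,0.1965,-0.14],"angular": [0,0,0]},{"xyz": [-0.4455,0.1965,-0.14],"angular": [0,0,0]},{"xyz": [-0.4455,0.1965,-0.14],"angular": [0,0,0]},{"xyz": [-0.4455,0.1965,-0.14],"angular": [0,0,0]},{"xyz": [-0.4455,0.1965,-0.14],"angular": [0,0,0]},{"xyz": [-0.4455,0.1965,-0.14],"angular": [0,0,0]},{"xyz": [-0.4455,0.1965,-0.14],"angular": [0,0,0]},{"xyz": [-0.4455,0.1965,-0.14],"angular": [0,0,0]},{"xyz": [-0.4455,0.1965,-0.14],"angular": [0,0,0]}]}}

```text
clock: 23.9
position: [0.6022, -0.2276, 0.1282]
ee_rot: [0.714, 0.7, 0.001, 0.0]
ft_force: [0.4, -0.0, 0.3]
grip_width: 0.741
grasp_force: 33.9
```

>>> {"api": "carry_out", "payload": {"motion": [{"xyz": [0,0,0],"angular": [0,0,0]},{"xyz": [0,0,0],"angular": [0,0,0]},{"xyz": [0,0,0],"angular": [0,0,0]},{"xyz": [0,0,0],"angular": [0,0,0]}]}}

```text
clock: 24.3
position: [0.6016, -0.2241, 0.1278]
ee_rot: [0.713, 0.701, 0.001, -0.0]
ft_force: [-0.1, -0.2, -0.7]
grip_width: 0.742
grasp_force: 33.9
```

```bash
python3 -c "
from h import *
where();go(.6022,-.2259,.012+.0325)"
```

```text
t 24.3 p [ 0.6016 -0.2241  0.1278] F [-0.1 -0.2 -0.7] grip 0.742 q7 0.47
xyz [-0.0019, 0.0005, 0.1158] ang [0.0, -0.1, -0.1]
```

>>> {"api": "carry_out", "payload": {"motion": [{"xyz": [-0.001,0.0005,0.04],"angular": [0,0,0]},{"xyz": [-0.001,0.0005,0.07],"angular": [0,0,0]},{"xyz": [-0.001,0.0005,0.085],"angular": [0,0,0]},{"xyz": [-0.001,0.0005,0.095],"angular": [0,0,0]},{"xyz": [-0.001,0.0005,0.103],"angular": [0,0,0]},{"xyz": [-0.001,0.0005,0.109],"angular": [0,0,0]},{"xyz": [-0.001,0.0005,0.114],"angular": [0,0,0]},{"xyz": [-0.001,0.0005,0.1155],"angular": [0,0,0]},{"xyz": [-0.001,0.0005,0.1155],"angular": [0,0,0]}]}}

```text
clock: 25.2
position: [0.6019, -0.2271, 0.0122]
ee_rot: [0.714, 0.7, 0.0, 0.0]
ft_force: [0.2, 0.7, -0.7]
grip_width: 0.74
grasp_force: 33.9
```

```bash
python3 -c "
from h import *
where()"
```

```text
t 25.2 p [ 0.6019 -0.2271  0.0122] F [ 0.2  0.7 -0.7] grip 0.74 q7 0.53
```

No contact force; it sits about 1 mm above home. Release and retreat.

>>> {"api": "carry_out", "payload": {"motion": [{"xyz": [0,0,0],"angular": [0,0,0]},{"xyz": [0,0,0],"angular": [0,0,0]},{"xyz": [0,0,0],"angular": [0,0,0]}], "hand": 0.92}}

```text
clock: 25.5
position: [0.602, -0.2271, 0.0123]
ee_rot: [0.714, 0.7, 0.0, 0.0]
ft_force: [0.9, -0.2, 0.0]
grip_width: 0.92
grasp_force: 0.0
```

>>> {"api": "carry_out", "payload": {"motion": [{"xyz": [0,0,-0.03],"angular": [0,0,0]},{"xyz": [0,0,-0.07],"angular": [0,0,0]},{"xyz": [0,0,-0.12],"angular": [0,0,0]},{"xyz": [0,0,-0.14],"angular": [0,0,0]},{"xyz": [0.05,0,-0.14],"angular": [0,0,0]},{"xyz": [0.1,0,-0.14],"angular": [0,0,0]},{"xyz": [0.15,0,-0.14],"angular": [0,0,0]},{"xyz": [0.2,0,-0.14],"angular": [0,0,0]},{"xyz": [0.25,0,-0.14],"angular": [0,0,0]},{"xyz": [0.3,0,-0.14],"angular": [0,0,0]},{"xyz": [0.3,0,-0.14],"angular": [0,0,0]},{"xyz": [0.3,0,-0.14],"angular": [0,0,0]}]}}

```text
clock: 26.7
position: [0.6077, 0.0743, 0.152]
ee_rot: [0.713, 0.701, -0.0, -0.0]
ft_force: [-0.5, -1.1, -0.2]
grip_width: 0.922
grasp_force: 0.0
```

```bash
python3 -c "
from h import *
where();look();go(.5425,.2735,.19);
c=camera('scene');cv2.imwrite('pics/p2.png',cv2.resize(c['img'][200:330,120:290,::-1],None,fx=4,fy=4,interpolation=2))"
```

```text
t 26.7 p [0.6077 0.0743 0.152 ] F [-0.5 -1.1 -0.2] grip 0.922 q7 -0.07
xyz [0.2, -0.0693, -0.0055] ang [0.0, 0.0, -0.2]
```

View pics/p2.png

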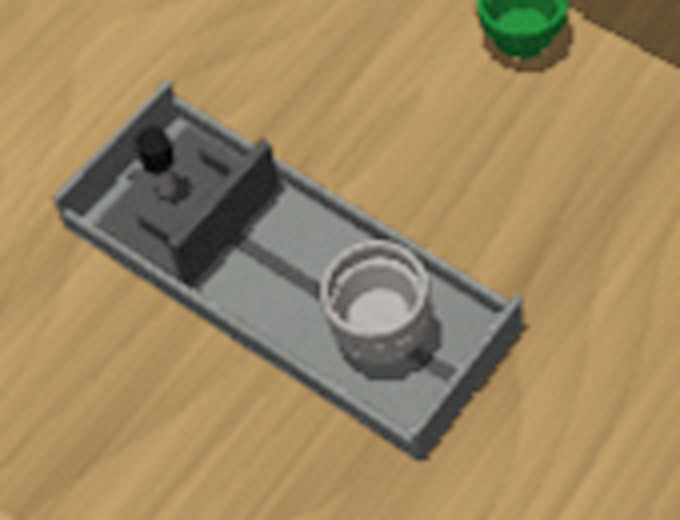

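Two cups nested, rim at crop (375,290). Third cup now.

>>> {"api": "carry_out", "payload": {"motion": [{"xyz": [0.2,-0.069,0],"angular": [0,0,0]},{"xyz": [0.2,-0.069,0],"angular": [0,0,0]},{"xyz": [0.2,-0.069,0],"angular": [0,0,0]},{"xyz": [0.2,-0.069,0],"angular": [0,0,0]},{"xyz": [0.2,-0.069,0],"angular": [0,0,0]},{"xyz": [0.2,-0.069,0],"angular": [0,0,0]},{"xyz": [0.2,-0.069,0],"angular": [0,0,0]},{"xyz": [0.2,-0.069,0],"angular": [0,0,0]},{"xyz": [0.2,-0.069,0],"angular": [0,0,0]}], "hand": 1}}

```text
clock: 27.7
position: [0.5437, 0.2721, 0.1521]
ee_rot: [0.715, 0.699, 0.0, 0.0]
ft_force: [-0.3, 0.3, 0.6]
grip_width: 1.003
grasp_force: 0.0
```

```bash
python3 -c "
from h import *
where();look();go(.5425,.2735,.02)"
```

```text
t 27.7 p [0.5437 0.2721 0.1521] F [-0.3  0.3  0.6] grip 1.003 q7 -0.44
[181.0, 203.0] [0.5414, 0.2706, 0.0333] [0.5411, 0.2708] [0.061, 0.0645]
[281.0, 130.0] [0.6993, 0.0512, 0.0329] [0.6994, 0.0512] [0.0615, 0.0643]
xyz [0.0009, -0.0011, 0.1646] ang [0.0, 0.0, -0.4]
```

>>> {"api": "carry_out", "payload": {"motion": [{"xyz": [0,-0.001,0.04],"angular": [0,0,0]},{"xyz": [0,-0.001,0.085],"angular": [0,0,0]},{"xyz": [0,-0.001,0.13],"angular": [0,0,0]},{"xyz": [0,-0.001,0.155],"angular": [0,0,0]},{"xyz": [0,-0.001,0.164],"angular": [0,0,0]},{"xyz": [0,-0.001,0.164],"angular": [0,0,0]},{"xyz": [0,-0.001,0.164],"angular": [0,0,0]},{"xyz": [0,-0.001,0.164],"angular": [0,0,0]}]}}

```text
clock: 28.55
position: [0.5431, 0.2748, -0.0101]
ee_rot: [0.714, 0.7, 0.002, 0.0]
ft_force: [-0.1, 0.6, -0.9]
grip_width: 1.003
grasp_force: 0.0
```

>>> {"api": "carry_out", "payload": {"motion": [{"xyz": [0,0,0],"angular": [0,0,0]},{"xyz": [0,0,0],"angular": [0,0,0]},{"xyz": [0,0,0],"angular": [0,0,0]},{"xyz": [0,0,0],"angular": [0,0,0]}], "hand": 0}}

```text
clock: 28.95
position: [0.5424, 0.2747, -0.0105]
ee_rot: [0.714, 0.7, 0.001, -0.0]
ft_force: [-2.9, -1.1, 8.6]
grip_width: 0.747
grasp_force: 31.2
```

```bash
python3 -c "
from h import *
where();go(.602,-.2271,.16)"
```

```text
t 28.9 p [ 0.5424  0.2747 -0.0105] F [-2.9 -1.1  8.6] grip 0.747 q7 -0.38
xyz [-0.5003, 0.0698, -0.1386] ang [0.1, -0.1, -0.2]
```

>>> {"api": "carry_out", "payload": {"motion": [{"xyz": [0,0,-0.04],"angular": [0,0,0]},{"xyz": [0,0,-0.09],"angular": [0,0,0]},{"xyz": [-0.03,0.004,-0.13],"angular": [0,0,0]},{"xyz": [-0.4995,0.068,-0.165],"angular": [0,0,0]},{"xyz": [-0.4995,0.068,-0.165],"angular": [0,0,0]},{"xyz": [-0.4995,0.068,-0.165],"angular": [0,0,0]},{"xyz": [-0.4995,0.068,-0.165],"angular": [0,0,0]},{"xyz": [-0.4995,0.068,-0.165],"angular": [0,0,0]},{"xyz": [-0.4995,0.068,-0.165],"angular": [0,0,0]},{"xyz": [-0.4995,0.068,-0.165],"angular": [0,0,0]},{"xyz": [-0.4995,0.068,-0.165],"angular": [0,0,0]},{"xyz": [-0.4995,0.068,-0.165],"angular": [0,0,0]}]}}

```text
clock: 30.15
position: [0.597, -0.2033, 0.1518]
ee_rot: [0.714, 0.7, 0.0, 0.0]
ft_force: [0.9, 1.0, -1.2]
grip_width: 0.747
grasp_force: 33.8
```

>>> {"api": "carry_out", "payload": {"motion": [{"xyz": [0,0,0],"angular": [0,0,0]},{"xyz": [0,0,0],"angular": [0,0,0]},{"xyz": [0,0,0],"angular": [0,0,0]},{"xyz": [0,0,0],"angular": [0,0,0]},{"xyz": [0,0,0],"angular": [0,0,0]}]}}

```text
clock: 30.65
position: [0.5972, -0.2, 0.1511]
ee_rot: [0.713, 0.701, 0.0, -0.0]
ft_force: [0.6, -0.3, -1.2]
grip_width: 0.745
grasp_force: 33.8
```

```bash
python3 -c "
from h import *
where();go(.602,-.226,.0305+.0325)"
```

```text
t 30.6 p [ 0.5972 -0.2     0.1511] F [ 0.6 -0.3 -1.2] grip 0.745 q7 0.43
xyz [-0.026, 0.0052, 0.1206] ang [0.0, -0.0, -0.1]
```

>>> {"api": "carry_out", "payload": {"motion": [{"xyz": [-0.025,0.005,0],"angular": [0,0,0]},{"xyz": [-0.025,0.005,0],"angular": [0,0,0]},{"xyz": [-0.025,0.005,0.03],"angular": [0,0,0]},{"xyz": [-0.025,0.005,0.06],"angular": [0,0,0]},{"xyz": [-0.025,0.005,0.08],"angular": [0,0,0]},{"xyz": [-0.025,0.005,0.09],"angular": [0,0,0]},{"xyz": [-0.025,0.005,0.1],"angular": [0,0,0]},{"xyz": [-0.025,0.005,0.108],"angular": [0,0,0]},{"xyz": [-0.025,0.005,0.114],"angular": [0,0,0]},{"xyz": [-0.025,0.005,0.118],"angular": [0,0,0]},{"xyz": [-0.025,0.005,0.1205],"angular": [0,0,0]},{"xyz": [-0.025,0.005,0.1205],"angular": [0,0,0]}]}}

```text
clock: 31.85
position: [0.6014, -0.2266, 0.0305]
ee_rot: [0.714, 0.7, 0.0, -0.0]
ft_force: [-0.3, -0.1, -0.6]
grip_width: 0.745
grasp_force: 33.8
```

```bash
python3 -c "
from h import *
where()"
```

```text
t 31.9 p [ 0.6014 -0.2266  0.0305] F [-0.3 -0.1 -0.6] grip 0.745 q7 0.53
```

>>> {"api": "carry_out", "payload": {"motion": [{"xyz": [0,0,0],"angular": [0,0,0]},{"xyz": [0,0,0],"angular": [0,0,0]},{"xyz": [0,0,0],"angular": [0,0,0]}], "hand": 0.92}}

```text
clock: 32.15
position: [0.6016, -0.2267, 0.0309]
ee_rot: [0.714, 0.7, 0.0, 0.0]
ft_force: [-1.0, 0.1, -0.9]
grip_width: 0.922
grasp_force: 0.0
```

>>> {"api": "carry_out", "payload": {"motion": [{"xyz": [0,0,-0.03],"angular": [0,0,0]},{"xyz": [0,0,-0.07],"angular": [0,0,0]},{"xyz": [0,0,-0.12],"angular": [0,0,0]},{"xyz": [0,0,-0.14],"angular": [0,0,0]},{"xyz": [0.047,0.016,-0.14],"angular": [0,0,0]},{"xyz": [0.094,0.032,-0.14],"angular": [0,0,0]},{"xyz": [0.141,0.047,-0.14],"angular": [0,0,0]},{"xyz": [0.188,0.063,-0.14],"angular": [0,0,0]},{"xyz": [0.235,0.079,-0.14],"angular": [0,0,0]},{"xyz": [0.282,0.0945,-0.14],"angular": [0,0,0]},{"xyz": [0.282,0.0945,-0.14],"angular": [0,0,0]},{"xyz": [0.282,0.0945,-0.14],"angular": [0,0,0]}]}}

```text
clock: 33.35
position: [0.7016, 0.0551, 0.1701]
ee_rot: [0.713, 0.701, -0.0, -0.0]
ft_force: [-0.3, -0.7, -0.4]
grip_width: 0.923
grasp_force: 0.0
```

```bash
python3 -c "
from h import *
where();look();go(.7008,.054,.02)"
```

```text
t 33.4 p [0.7016 0.0551 0.1701] F [-0.3 -0.7 -0.4] grip 0.923 q7 0.03
xyz [0.0012, -0.0006, 0.183] ang [-0.0, 0.0, -0.2]
```

```bash
python3 -c "
from h import *
c=camera('scene')
for x in cups(c): print(x[0],x[1],x[3])
g=c['img'];hsv=cv2.cvtColor(g,cv2.COLOR_RGB2HSV);m=((hsv[...,1]<60)&(hsv[...,2]>75))[190:240,280:335];ys,xs=np.nonzero(m);print(len(ys),xs.min()+280,xs.max()+280,ys.min()+190,ys.max()+190)"
```

```text
[97.0, 363.0] 1195.0 [0.5166, -0.5327]
[316.0, 261.0] 1410.0 [0.7909, -0.0575]
[306.0, 217.0] 430.0 [0.707, 0.0424]
[346.0, 166.0] 461.0 [0.7169, 0.2644]
[386.0, 107.0] 1250.0 [0.7099, 0.5598]
[423.0, 63.0] 415.0 [0.7296, 0.8083]
[159.0, 22.0] 666.0 [-0.2043, 0.5193]
526 294 324 206 239
```

>>> {"api": "carry_out", "payload": {"motion": [{"xyz": [0,0,0],"angular": [0,0,0]}], "hand": 1}}

```text
clock: 33.55
position: [0.7014, 0.0514, 0.171]
ee_rot: [0.715, 0.699, 0.0, 0.0]
ft_force: [-0.4, -0.5, -0.5]
grip_width: 0.999
grasp_force: 0.0
```

Cup still in place (scene (306,217)). Descend.

>>> {"api": "carry_out", "payload": {"motion": [{"xyz": [0,-0.001,0.04],"angular": [0,0,0]},{"xyz": [0,-0.001,0.085],"angular": [0,0,0]},{"xyz": [0,-0.001,0.13],"angular": [0,0,0]},{"xyz": [0,-0.001,0.165],"angular": [0,0,0]},{"xyz": [0,-0.001,0.176],"angular": [0,0,0]},{"xyz": [0,-0.001,0.181],"angular": [0,0,0]},{"xyz": [0,-0.001,0.181],"angular": [0,0,0]},{"xyz": [0,-0.001,0.181],"angular": [0,0,0]}]}}

```text
clock: 34.35
position: [0.702, 0.0533, -0.0081]
ee_rot: [0.714, 0.7, 0.001, 0.001]
ft_force: [0.2, 0.3, 0.5]
grip_width: 0.998
grasp_force: 0.0
```

>>> {"api": "carry_out", "payload": {"motion": [{"xyz": [0,0,0],"angular": [0,0,0]},{"xyz": [0,0,0],"angular": [0,0,0]},{"xyz": [0,0,0],"angular": [0,0,0]},{"xyz": [0,0,0],"angular": [0,0,0]}], "hand": 0}}

```text
clock: 34.75
position: [0.7015, 0.0536, -0.0084]
ee_rot: [0.714, 0.7, 0.001, 0.001]
ft_force: [-1.9, 0.6, 8.2]
grip_width: 0.738
grasp_force: 31.9
```

```bash
python3 -c "
from h import *
where();p=st()[0];go(.6015,-.2297+p[1]-.0512,.2);look()"
```

```text
t 34.8 p [ 0.7015  0.0536 -0.0084] F [-1.9  0.6  8.2] grip 0.738 q7 0.08
xyz [-0.2827, -0.094, -0.1763] ang [0.1, -0.0, -0.2]
```

>>> {"api": "carry_out", "payload": {"motion": [{"xyz": [0,0,-0.04],"angular": [0,0,0]},{"xyz": [0,0,-0.09],"angular": [0,0,0]},{"xyz": [0,0,-0.14],"angular": [0,0,0]},{"xyz": [-0.04,-0.0133,-0.165],"angular": [0,0,0]},{"xyz": [-0.085,-0.0282,-0.17],"angular": [0,0,0]},{"xyz": [-0.13,-0.0432,-0.17],"angular": [0,0,0]},{"xyz": [-0.175,-0.058,-0.17],"angular": [0,0,0]},{"xyz": [-0.22,-0.073,-0.17],"angular": [0,0,0]},{"xyz": [-0.26,-0.0865,-0.17],"angular": [0,0,0]},{"xyz": [-0.282,-0.094,-0.17],"angular": [0,0,0]},{"xyz": [-0.282,-0.094,-0.17],"angular": [0,0,0]},{"xyz": [-0.282,-0.094,-0.17],"angular": [0,0,0]}]}}

```text
clock: 36.0
position: [0.601, -0.2266, 0.1601]
ee_rot: [0.714, 0.7, 0.0, 0.0]
ft_force: [0.8, 0.3, -0.2]
grip_width: 0.737
grasp_force: 33.6
```

>>> {"api": "carry_out", "payload": {"motion": [{"xyz": [0,0,0],"angular": [0,0,0]},{"xyz": [0,0,0],"angular": [0,0,0]},{"xyz": [0,0,0],"angular": [0,0,0]},{"xyz": [0,0,0],"angular": [0,0,0]}]}}

```text
clock: 36.4
position: [0.6011, -0.226, 0.1595]
ee_rot: [0.714, 0.7, 0.0, -0.0]
ft_force: [0.3, -0.1, -0.1]
grip_width: 0.734
grasp_force: 33.6
```

```bash
python3 -c "
from h import *
where();go(.6015,-.2273,.0506+.0325)"
```

```text
t 36.4 p [ 0.6011 -0.226   0.1595] F [ 0.3 -0.1 -0.1] grip 0.734 q7 0.47
xyz [-0.0013, 0.0004, 0.1089] ang [-0.0, -0.0, -0.2]
```

>>> {"api": "carry_out", "payload": {"motion": [{"xyz": [-0.001,0.0005,0.03],"angular": [0,0,0]},{"xyz": [-0.001,0.0005,0.055],"angular": [0,0,0]},{"xyz": [-0.001,0.0005,0.07],"angular": [0,0,0]},{"xyz": [-0.001,0.0005,0.08],"angular": [0,0,0]},{"xyz": [-0.001,0.0005,0.09],"angular": [0,0,0]},{"xyz": [-0.001,0.0005,0.098],"angular": [0,0,0]},{"xyz": [-0.001,0.0005,0.104],"angular": [0,0,0]},{"xyz": [-0.001,0.0005,0.108],"angular": [0,0,0]},{"xyz": [-0.001,0.0005,0.109],"angular": [0,0,0]},{"xyz": [-0.001,0.0005,0.109],"angular": [0,0,0]}]}}

```text
clock: 37.4
position: [0.6015, -0.2276, 0.0508]
ee_rot: [0.714, 0.7, 0.0, 0.0]
ft_force: [-0.1, 0.6, 0.1]
grip_width: 0.737
grasp_force: 33.6
```

```bash
python3 -c "
from h import *
where()"
```

```text
t 37.4 p [ 0.6015 -0.2276  0.0508] F [-0.1  0.6  0.1] grip 0.737 q7 0.52
```

>>> {"api": "carry_out", "payload": {"motion": [{"xyz": [0,0,0],"angular": [0,0,0]},{"xyz": [0,0,0],"angular": [0,0,0]},{"xyz": [0,0,0],"angular": [0,0,0]}], "hand": 0.92}}

```text
clock: 37.7
position: [0.6016, -0.2277, 0.0509]
ee_rot: [0.714, 0.7, 0.0, 0.0]
ft_force: [0.6, 0.1, 0.9]
grip_width: 0.92
grasp_force: 0.0
```

>>> {"api": "carry_out", "payload": {"motion": [{"xyz": [0,0,-0.03],"angular": [0,0,0]},{"xyz": [0,0,-0.07],"angular": [0,0,0]},{"xyz": [0,0,-0.12],"angular": [0,0,0]},{"xyz": [0,-0.04,-0.12],"angular": [0,0,0]},{"xyz": [0,-0.09,-0.12],"angular": [0,0,0]},{"xyz": [0,-0.14,-0.12],"angular": [0,0,0]},{"xyz": [0,-0.177,-0.12],"angular": [0,0,0]},{"xyz": [0,-0.177,-0.12],"angular": [0,0,0]},{"xyz": [0,-0.177,-0.12],"angular": [0,0,0]},{"xyz": [0,-0.177,-0.12],"angular": [0,0,0]}], "hand": 0.92}}

```text
clock: 38.7
position: [0.4254, -0.2239, 0.1709]
ee_rot: [0.714, 0.7, 0.0, 0.0]
ft_force: [1.0, 0.6, 0.6]
grip_width: 0.921
grasp_force: 0.0
```

```bash
python3 -c "
from h import *
where();look();go(.4245,-.2226,.0515);
c=camera('scene');cv2.imwrite('pics/p3.png',cv2.resize(c['img'][180:330,100:320,::-1],None,fx=3.5,fy=3.5,interpolation=2))"
```

```text
t 38.7 p [ 0.4254 -0.2239  0.1709] F [1.  0.6 0.6] grip 0.921 q7 0.38
xyz [0.0015, -0.0009, 0.1517] ang [-0.0, 0.0, -0.2]
```

View pics/p3.png

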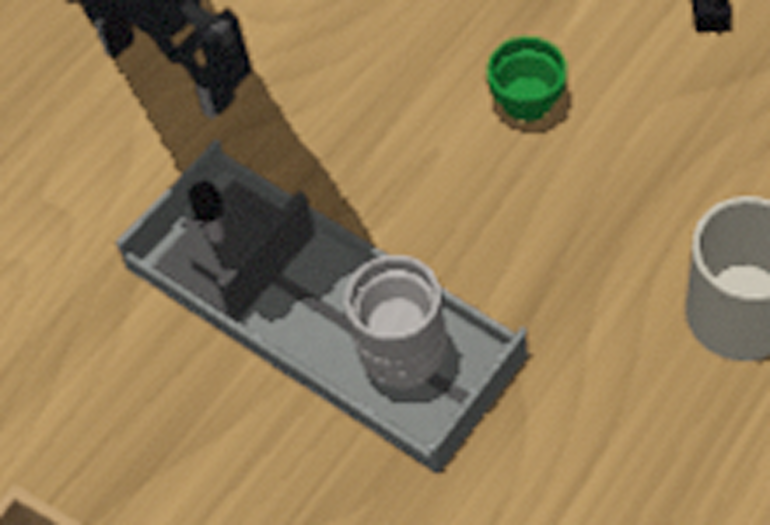

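Stack stands upright with its rim at crop (393,300), no cups left on the desk. Check its height, and lower onto the knob.

```bash
python3 -c "
from h import *
c=camera('scene');print([ray(c,100+393/3.5,180+299/3.5,z).round(4) for z in(.086,.104,.122)],(np.array([.602,-.229])-CTR)@AX-.098)"
```

```text
[array([ 0.5992, -0.2261]), array([ 0.6062, -0.2333]), array([ 0.6131, -0.2405])] -0.022445666524468125
```

>>> {"api": "carry_out", "payload": {"motion": [{"xyz": [0.001,-0.001,0],"angular": [0,0,0]},{"xyz": [0.001,-0.001,0.01],"angular": [0,0,0]},{"xyz": [0.001,-0.001,0.05],"angular": [0,0,0]},{"xyz": [0.001,-0.001,0.09],"angular": [0,0,0]},{"xyz": [0.001,-0.001,0.125],"angular": [0,0,0]},{"xyz": [0.001,-0.001,0.145],"angular": [0,0,0]},{"xyz": [0.001,-0.001,0.152],"angular": [0,0,0]},{"xyz": [0.001,-0.001,0.152],"angular": [0,0,0]},{"xyz": [0.001,-0.001,0.152],"angular": [0,0,0]}], "hand": 0.5}}

```text
clock: 39.75
position: [0.424, -0.2234, 0.0194]
ee_rot: [0.714, 0.7, 0.0, 0.0]
ft_force: [0.6, -0.4, -0.3]
grip_width: 0.5
grasp_force: 0.0
```

>>> {"api": "carry_out", "payload": {"motion": [{"xyz": [0,0,0],"angular": [0,0,0]},{"xyz": [0,0,0],"angular": [0,0,0]},{"xyz": [0,0,0],"angular": [0,0,0]},{"xyz": [0,0,0],"angular": [0,0,0]},{"xyz": [0,0,0],"angular": [0,0,0]}], "hand": 0}}

```text
clock: 40.25
position: [0.4244, -0.2232, 0.0197]
ee_rot: [0.714, 0.7, 0.001, 0.001]
ft_force: [-1.0, 1.2, 6.5]
grip_width: 0.243
grasp_force: 29.2
```

>>> {"api": "carry_out", "payload": {"motion": [{"xyz": [0,0.008,0],"angular": [0,0,0]},{"xyz": [0,0.018,0],"angular": [0,0,0]},{"xyz": [0,0.028,0],"angular": [0,0,0]},{"xyz": [0,0.038,0],"angular": [0,0,0]},{"xyz": [0,0.048,0],"angular": [0,0,0]},{"xyz": [0,0.057,0],"angular": [0,0,0]},{"xyz": [0,0.065,0],"angular": [0,0,0]},{"xyz": [0,0.071,0],"angular": [0,0,0]},{"xyz": [0,0.076,0],"angular": [0,0,0]},{"xyz": [0,0.08,0],"angular": [0,0,0]},{"xyz": [0,0.08,0],"angular": [0,0,0]}]}}

```text
clock: 41.35
position: [0.5049, -0.2248, 0.0198]
ee_rot: [0.714, 0.7, 0.001, 0.001]
ft_force: [0.3, 0.7, 4.4]
grip_width: 0.244
grasp_force: 29.3
```

>>> {"api": "carry_out", "payload": {"motion": [{"xyz": [0,0.0015,0],"angular": [0,0,0]},{"xyz": [0,0.003,0],"angular": [0,0,0]},{"xyz": [0,0.0045,0],"angular": [0,0,0]},{"xyz": [0,0.006,0],"angular": [0,0,0]},{"xyz": [0,0.0075,0],"angular": [0,0,0]},{"xyz": [0,0.009,0],"angular": [0,0,0]},{"xyz": [0,0.0105,0],"angular": [0,0,0]},{"xyz": [0,0.012,0],"angular": [0,0,0]},{"xyz": [0,0.0135,0],"angular": [0,0,0]},{"xyz": [0,0.015,0],"angular": [0,0,0]},{"xyz": [0,0.0165,0],"angular": [0,0,0]},{"xyz": [0,0.0165,0],"angular": [0,0,0]}]}}

```text
clock: 42.55
position: [0.5202, -0.2251, 0.0197]
ee_rot: [0.714, 0.7, 0.0, 0.0]
ft_force: [-3.4, 2.1, 9.9]
grip_width: 0.242
grasp_force: 29.7
```

>>> {"api": "carry_out", "payload": {"motion": [{"xyz": [0,0.001,0],"angular": [0,0,0]},{"xyz": [0,0.002,0],"angular": [0,0,0]},{"xyz": [0,0.0025,0],"angular": [0,0,0]},{"xyz": [0,0.0025,0],"angular": [0,0,0]}]}}

```text
clock: 42.95
position: [0.5225, -0.2251, 0.0197]
ee_rot: [0.714, 0.7, 0.0, 0.0]
ft_force: [-5.0, 1.2, 9.2]
grip_width: 0.243
grasp_force: 29.8
```

>>> {"api": "carry_out", "payload": {"motion": [{"xyz": [0,0.001,0],"angular": [0,0,0]},{"xyz": [0,0.002,0],"angular": [0,0,0]},{"xyz": [0,0.002,0],"angular": [0,0,0]}]}}

```text
clock: 43.25
position: [0.5244, -0.2251, 0.0197]
ee_rot: [0.714, 0.7, 0.0, -0.0]
ft_force: [-5.0, 1.9, 10.4]
grip_width: 0.243
grasp_force: 29.8
```

>>> {"api": "carry_out", "payload": {"motion": [{"xyz": [0,0.001,0],"angular": [0,0,0]},{"xyz": [0,0.002,0],"angular": [0,0,0]},{"xyz": [0,0.002,0],"angular": [0,0,0]}]}}

```text
clock: 43.55
position: [0.5244, -0.2251, 0.0196]
ee_rot: [0.714, 0.7, -0.0, -0.002]
ft_force: [-14.6, 4.1, 19.8]
grip_width: 0.245
grasp_force: 30.8
```

Hard stop at exactly 0.100 m travel. Release, retreat and check.

>>> {"api": "carry_out", "payload": {"motion": [{"xyz": [0,-0.0015,0],"angular": [0,0,0]},{"xyz": [0,-0.0015,0],"angular": [0,0,0]},{"xyz": [0,-0.0015,0],"angular": [0,0,0]},{"xyz": [0,-0.0015,0],"angular": [0,0,0]}], "hand": 0.5}}

```text
clock: 43.95
position: [0.5252, -0.225, 0.0187]
ee_rot: [0.714, 0.7, 0.0, 0.0]
ft_force: [-0.6, -0.3, -0.2]
grip_width: 0.5
grasp_force: 0.0
```

>>> {"api": "carry_out", "payload": {"motion": [{"xyz": [0,-0.0015,-0.03],"angular": [0,0,0]},{"xyz": [0,-0.0015,-0.07],"angular": [0,0,0]},{"xyz": [0,-0.0015,-0.12],"angular": [0,0,0]},{"xyz": [0,-0.0015,-0.15],"angular": [0,0,0]},{"xyz": [0.05,-0.0015,-0.15],"angular": [0,0,0]},{"xyz": [0.1,-0.0015,-0.15],"angular": [0,0,0]},{"xyz": [0.15,-0.0015,-0.15],"angular": [0,0,0]},{"xyz": [0.2,-0.0015,-0.15],"angular": [0,0,0]},{"xyz": [0.25,-0.0015,-0.15],"angular": [0,0,0]},{"xyz": [0.25,-0.0015,-0.15],"angular": [0,0,0]},{"xyz": [0.25,-0.0015,-0.15],"angular": [0,0,0]},{"xyz": [0.25,-0.0015,-0.15],"angular": [0,0,0]}]}}

```text
clock: 45.15
position: [0.5285, 0.0236, 0.1687]
ee_rot: [0.715, 0.699, -0.0, 0.0]
ft_force: [-0.8, -0.5, 0.6]
grip_width: 0.497
grasp_force: 0.0
```

```bash
python3 -c "
from h import *
where();c=camera('scene');a=cv2.resize(c['img'][200:330,120:250,::-1],(480,480),interpolation=2)
b=cv2.resize(camera('top')['img'][130:290,380:460,::-1],(240,480),interpolation=2)
cv2.imwrite('pics/p4.png',np.hstack([a,b]));print([pix(c,[*tray(.098-.01,-.004),z]) for z in(.104,.05)])"
```

```text
t 45.1 p [0.5285 0.0236 0.1687] F [-0.8 -0.5  0.6] grip 0.497 q7 -0.08
[array([215.85441926, 266.20860488]), array([217.37552444, 276.92548257])]
```

View pics/p4.png

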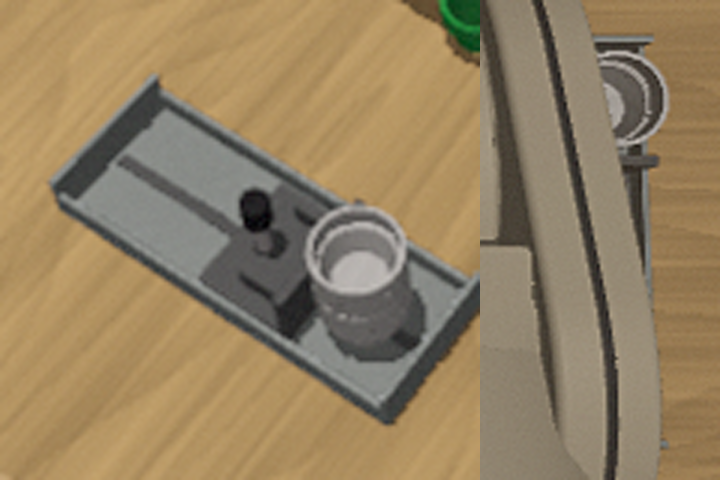

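The stack stands upright with its rim at (355,248), within 1 px of the predicted 4-cup height; the follower is closed against it.

```bash
python3 -c "
from workcell import *
print(hand_in())"
```

```text
the job is handed in; nothing more can be done
None
```

All four clip cups are nested upright in one stack in the tray bay, the follower is at its forward stop, nothing else on the desk was touched, and the job is handed in; the hand-in call gave no pass or fail result.

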